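Lock the levelling foot of a tube mixer

TASK

The levelling screw of the tube mixer has just been set: put the holding key on the screw, fully down over its cross-bar and with its arm in the fork, so that the screw cannot turn and keeps its setting. Then turn the lever of the jam nut clockwise (seen from above) until the nut is firmly tight, about 11 N at the lever's pin and never over 15 N, and leave the key on. Do not disturb the bottle, the mug or the roll of tape.

Things in the scene. Friction and masses are not known exactly. Their poses are not given: they have to be found in the camera images.
- mixer: White tube roller mixer fixed on the table, with an aluminium outrigger lug (66 mm wide, top 40 mm above the table) that carries the levelling screw. Origin: on the table, on the screw's upright axis. x: level, from the screw towards fork and housing (housing from x = 125 mm, 300 mm wide along y, up to 110 mm high). z up.
- screw_axis (a point): Point on the screw's axis 61 mm above the table, where key_foot lies when the key is fully down. Above it stands the screw's steel cross-bar (56 mm long, 10 mm thick, 64 to 78 mm above the table, with a 6 mm thick ridge up to 81 mm). At the start the bar lies along the mixer's x within 2 degrees. Axes: the mixer's.
- fork (a point): Centre of the fork on the lug, 67 mm above the table: two upright 10 mm round-topped pins, tops 79 mm above the table, with a 17 mm gap between them across the mixer's y, 82 mm from the screw's axis along the mixer's x. The fitted key's 12 mm wide arm lies in the gap and takes the turning load.
- key_grip (a point): Near the middle of the grip block of the loose dark steel key (0.2 kg), 49 mm above its underside. Block: 36 mm along x, 14 mm along y (grip across this), from 27 to 63 mm above the underside. The key stands on the table, underside down, arm pointing to the robot's left (+y) within 40 degrees. Axes: x from channel to arm tip, z up; when fitted they coincide with the mixer's.
- key_foot (a point): Centre of the key's underside, on the axis of its channel. The channel is open below, 62 mm long along x and 12.4 mm wide, 20 mm deep, in a body 74 by 24.4 mm, 27 mm high. key_grip is 5 mm along x and 49 mm up from here. Axes as key_grip.
- key_tip (a point): Point on the key's arm (12 mm wide, 12 mm high, ends 98 mm from key_foot) 82 mm along x and 6 mm up from key_foot: it lies at the fork when fitted.
- lever_pin (a point): On the round upright pin at the end of the jam nut's lever, 76 mm above the table; pin 14 mm thick, free from 54 to 98 mm; its sleeve spins freely. It circles the screw's axis at 80 mm radius. In the mixer's frame it starts 140 to 210 degrees counter-clockwise from +x; clockwise it runs at about 2.5 N and comes up hard between 85 and 125 degrees (varies). Unless the key holds the screw, the nut drags it along.
- screw (a joint): Angle of the levelling screw, rad, clockwise from above positive; 0 is the setting (start within 0.03). It turns very easily.
- jam_nut (a joint): How far the nut has been tightened after coming up hard, rad. 0 while it runs; it starts to move at about 6 N at the pin, then needs 0.5 N more per 0.01 rad (10 N: 0.08 rad; 13 N: 0.14 rad). Let go, it stays tight (from above 0.12 it springs back to about 0.12).
- bottle: White plastic bottle, 48 mm across, 120 mm high, bystander. Origin: centre of its underside.
- mug: White mug, 76 mm across, 85 mm high, bystander. Origin: centre of its underside.
- tape: Roll of paper tape lying flat, 90 mm across, 24 mm high, bystander. Origin: centre of its underside.
There are look-alikes about, which are no part of the job. Several things look just like the part that bears key_grip: the one meant starts farthest from the robot's base.

How it is judged:
By the outcome, as a careful person would: the job done as asked, in the order asked, and still so for the second after the job is handed in, with the robot touching nothing.
It also fails if it takes over 64 s, if anything falls off the work surface, if the arm or the gripper's body presses on something with over 40 N, if the wrist force passes 120 N, or if a joint passes its speed limit or range.

ROBOT

A 7-joint arm with a two-finger parallel gripper is mounted at the origin on the work surface. World frame = base frame: x ahead of the robot, y to its left, z up, the work surface at z = 0. Lengths are in m, angles in rad, forces in N, time in s.
With the tool pointing down it reaches from about 0.4 to 0.85 m from the base axis. Payload 4.5 kg.
Tool frame: the origin (TCP) lies on the centre line of the jaws, within the pads' length; the fingertips stand 11 mm ahead of it and the grasp point (between the pads) lies 8 mm behind it; z points along the fingers, x is the direction in which the jaws open and shut, and the axes are right-handed (so a half turn about z gives the same grasp; the last joint's range is limited). The gripper opens to 88 mm and grips with 3 to 60 N. Pads are 18 mm wide; open, the fingers measure 123 mm over their backs; the gripper's body (75 mm by 187 mm) begins 45 mm behind the grasp point.
Start: joints at [-1.259, 0.689, -0.195, 1.565, 0.157, 0.902, -0.215], TCP at [0.171, 0.601, 0.219] pointing down, gripper open.
Joint ranges: [-3.01, 3.01], [-0.46, 2.08], [-1.47, 1.51], [0.13, 2.56], [-1, 4.14], [0.04, 2.09], [-2.66, 2.66]. Speed limits (rad/s): [2.57, 2.57, 3.14, 3.14, 3.14, 3.14, 3.14].

INTERFACE

Orientations are given as a unit quaternion [x, y, z, w].
In Python, from plant import r, vision, order, nets gives the robot as it stands.
- The arm moves only by the tool send_rows, never from a script. Its argument "series" is a list of rows, each an object with "delta_pos": the shift along the tool's x, y, z in cm, a list of three; "turn": the turn about the tool's z in degrees; "jaw": the closure, from 0 (fully open) to 1 (shut). In form: [{"delta_pos": [x, y, z], "turn": turn, "jaw": jaw}, ...]. A call has 1 to 8 rows; each row is the pose to reach, as a shift and turn from the pose commanded when the call began, along the tool's axes at that moment; what a row does not reach only later rows make up. A row lasts 1/12 s, in which the tool goes at most 41.7 mm and 7.16 degrees, less where a joint would pass 70% of its speed; a pose out of reach is approached as far as the arm can. A call with a gripper value outside its range is refused whole. The fingers move at their own pace and stop on an object; "force" is the grip in N (left out, the last holds). Time passes only in rows, so rows that repeat a pose let the fingers close. It gives the time, the measured TCP pose, the force and the opening at its end, in the units of the state.
- r.get_state(): the state, without advancing time (a new reading comes with each control period).
- vision.snapshot(name): name is "scene" or "top" or "wrist"; returns the picture (384x512x3 uint8, blue, green, red); there is no depth.
- vision.camera_params(name): a dict with "intrinsics" (3x3 intrinsics, pixels), "extrinsics" (4x4, takes a point from world to camera coordinates). Camera axes: x right, y down, z forward; pixel columns grow to the right and rows downward; lengths in m; the calibration is good to about 2 mm. A picture is of the moment at which its call begins: read the wrist's pose just before it. camera_params takes no time and is no camera call; for the wrist camera it gives the pose at the moment of the call.
- order.finish_job(): hands the job in, once; it reports no verdict.
Trained networks look in the newest picture that a camera, given by its name, has taken for a name from the list of things; names that differ only in an ending like _2 or _b are one class to them, and where a whole thing is asked for, a point or a joint stands for the part that bears it (a point fixed in the world has none). Each returns a list of dicts, best first, with "score" (0 to 1); they miss things now and then, are a little off and sometimes report something else, mostly with a low value. They report only what shows in the picture. A call takes as long as a camera call. They do not tell look-alikes from the thing itself.
- nets.boxes_of(camera, label): "location" ([row, column] as shares, 0 to 1, of the picture: columns of its width, rows of its height, amid what is visible of it).
- nets.trace(camera, label): "region" (384x512 bool, what is visible of it) and "location" ([row, column] as shares, 0 to 1, of the picture: columns of its width, rows of its height, amid what is visible of it).
The state is a dict: "clock": time; "q": joint angles; "qd": joint speeds; "joint_torque": joint torques, N m; "tool_pos": TCP position; "eef_rot": TCP orientation; "contact_force": force on the tool from outside, world axes, zero at the start; "moment": the same for the moment, N m; "opening": opening from 0.0 (shut) to 1.0 (fully open).
Only numpy, scipy, OpenCV 4.12 (cv2) and the standard library are available. Lean on these libraries where they do the work, as an engineer would, in place of code of your own. Each camera call takes 0.05 s, during which the arm holds its last target.

## Working session

There is one attempt and no reset: what is moved stays moved. The work goes in short steps, Python scripts to look and compute and a tool call to move; the robot and the scene stay as the last step left them, time stands still between calls to the robot, and variables do not carry over. Pictures are saved under pics/ and viewed, and the job is handed in when it is done.

Besides the shell and the picture viewer there is one more tool, called as name([rows], argument=value, ...), one row to a line, values as JSON. send_rows: Moves the arm, as the interface text tells. Its arguments: {"type":"object","properties":{"series":{"type":"array"},"force":{"type":"number"}},"required":["series"]}

```bash
ls; mkdir -p pics
python3 - <<'E'
from plant import r, vision, order, nets
import cv2, numpy as np
s=r.get_state()
for k,v in s.items(): print(k,np.round(v,3))
for n in ["scene","top"]:
    cv2.imwrite(f"pics/{n}0.png",vision.snapshot(n))
    p=vision.camera_params(n); print(n,np.round(p["intrinsics"],1).tolist(),np.round(p["extrinsics"],3).tolist())
E
```

```text
pics
clock 0.0
q [-1.259  0.69  -0.194  1.566  0.157  0.903 -0.215]
qd [-0.002 -0.001 -0.001  0.001  0.001 -0.     0.002]
joint_torque [ 0.0000e+00 -5.2756e+01 -1.2670e+00 -1.5343e+01 -5.3000e-02  6.0000e-03
  0.0000e+00]
tool_pos [0.171 0.6   0.219]
eef_rot [ 0.798  0.602 -0.001  0.001]
contact_force [-0.344  0.53   0.096]
moment [-0.016 -0.033  0.004]
opening 0.999
scene [[351.1, 0.0, 258.1], [0.0, 351.1, 191.7], [0.0, 0.0, 1.0]] [[0.634, 0.773, -0.009, -0.192], [0.551, -0.46, -0.697, -0.293], [-0.543, 0.437, -0.717, 1.391], [0.0, 0.0, 0.0, 1.0]]
top [[382.1, 0.0, 258.4], [0.0, 382.1, 196.7], [0.0, 0.0, 1.0]] [[-0.011, -1.0, 0.025, -0.151], [-0.99, 0.007, -0.14, 0.526], [0.139, -0.026, -0.99, 0.904], [0.0, 0.0, 0.0, 1.0]]
```

View pics/scene0.png

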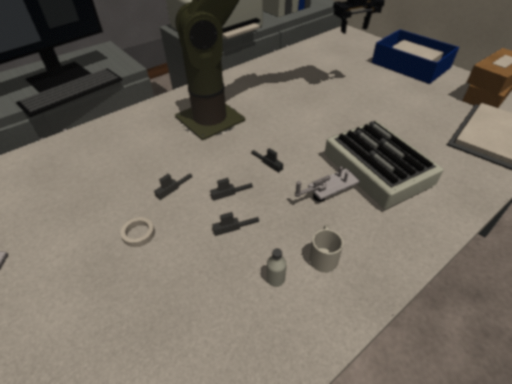

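View pics/top0.png

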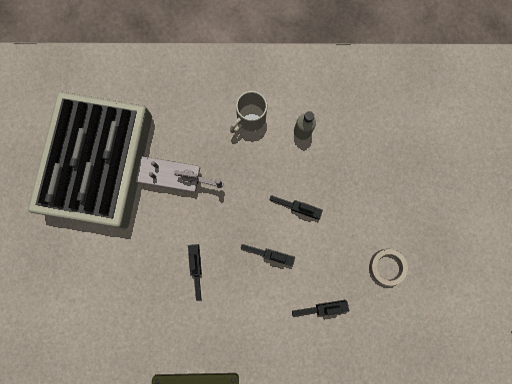

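```bash
cat > h.py <<'E'
from plant import r, vision, order, nets
import cv2, numpy as np
def cam(n):
    p=vision.camera_params(n); return np.array(p["intrinsics"]),np.array(p["extrinsics"])
def proj(n,P,KE=None):
    K,E=KE or cam(n); P=np.atleast_2d(P); c=P@E[:3,:3].T+E[:3,3]; u=c@K.T; return u[:,:2]/u[:,2:]
def ray(n,uv,KE=None):
    K,E=KE or cam(n); d=E[:3,:3].T@np.linalg.solve(K,[uv[0],uv[1],1]); return -E[:3,:3].T@E[:3,3],d
def atz(n,uv,z,KE=None):
    o,d=ray(n,uv,KE); return o+d*(z-o[2])/d[2]
def tri(a,b):
    A=[];B=[]
    for o,d in (a,b):
        d=d/np.linalg.norm(d);M=np.eye(3)-np.outer(d,d);A.append(M);B.append(M@o)
    return np.linalg.solve(sum(A),sum(B))
def big(img,x0,y0,w,h,f,name):
    cv2.imwrite(name,cv2.resize(img[y0:y0+h,x0:x0+w],None,fx=f,fy=f,interpolation=cv2.INTER_CUBIC))
E
python3 - <<'E'
from h import *
ims={n:vision.snapshot(n) for n in ("top","scene")}
big(ims["top"],30,80,310,250,2.5,"pics/top_a.png")
big(ims["scene"],140,130,310,160,2.5,"pics/scene_a.png")
zz=dict(key_grip=.05,key_foot=0.02,key_tip=.006,bottle=.06,mug=.04,tape=.012,lever_pin=.076,fork=.067,screw_axis=.07,mixer=.04)
for n in ims:
  for l in zz:
    for d in nets.boxes_of(n,l)[:5]:
        uv=(d["location"][1]*512,d["location"][0]*384); P=atz(n,uv,zz[l])
        print(n,l,round(d["score"],2),np.round(uv,1),np.round(P[:2],3),"R",round(np.hypot(*P[:2]),3))
print(r.get_state()["clock"])
E
```

```text
top key_grip 0.92 [296.9 208.5] [ 0.494 -0.249] R 0.553
top key_grip 0.75 [327.9 307.7] [ 0.259 -0.316] R 0.408
top key_grip 0.73 [197.1 268. ] [ 0.354 -0.009] R 0.354
top key_foot 0.87 [273.5 258.6] [ 0.373 -0.192] R 0.42
top key_foot 0.75 [298.9 206.3] [ 0.503 -0.258] R 0.565
top key_foot 0.75 [195.8 268.2] [ 0.352 -0.001] R 0.352
top key_foot 0.65 [325.6 306.6] [ 0.257 -0.317] R 0.408
top key_tip 0.82 [301.3 206.9] [ 0.503 -0.266] R 0.568
top key_tip 0.75 [328.8 304.9] [ 0.259 -0.327] R 0.417
top key_tip 0.71 [274.3 254.7] [ 0.383 -0.195] R 0.429
top key_tip 0.6 [195.7 265.7] [0.358 0.001] R 0.358
top bottle 0.81 [302.1 122.6] [ 0.707 -0.266] R 0.756
top mug 0.61 [251.5 111.2] [ 0.744 -0.14 ] R 0.758
top tape 0.89 [380.1 274.3] [ 0.332 -0.457] R 0.565
top lever_pin 0.74 [205.3 180.1] [ 0.56  -0.029] R 0.561
top fork 0.94 [ 97.  170.1] [0.588 0.23 ] R 0.631
top screw_axis 0.8 [100.  168.2] [0.592 0.222] R 0.632
top mixer 0.79 [ 96.8 165.7] [0.605 0.242] R 0.651
top mixer 0.34 [301.  205.9] [ 0.501 -0.26 ] R 0.565
scene key_grip 0.91 [228.4 221.4] [ 0.512 -0.276] R 0.582
scene key_g
[... 413 characters left out ...]
270.7 157.8] [0.358 0.01 ] R 0.358
scene key_tip 0.91 [269.  160.9] [0.354 0.006] R 0.354
scene key_tip 0.89 [228.4 188. ] [ 0.371 -0.177] R 0.411
scene key_tip 0.8 [165.6 182.4] [ 0.221 -0.317] R 0.387
scene key_tip 0.62 [228.4 225.3] [ 0.493 -0.266] R 0.56
scene bottle 0.66 [277.8 266.1] [ 0.708 -0.271] R 0.758
scene mug 0.72 [322.7 251.6] [ 0.74  -0.145] R 0.754
scene tape 0.86 [136.5 236.3] [ 0.366 -0.487] R 0.609
scene tape 0.71 [227.7 221.2] [ 0.483 -0.261] R 0.549
scene lever_pin 0.57 [307.1 188.2] [ 0.576 -0.042] R 0.577
scene fork 0.86 [376.5 167.6] [0.643 0.192] R 0.671
scene screw_axis 0.62 [374.3 166.9] [0.638 0.186] R 0.665
scene mixer 0.62 [378.  167.4] [0.631 0.225] R 0.67
1.2
```

View pics/top_a.png

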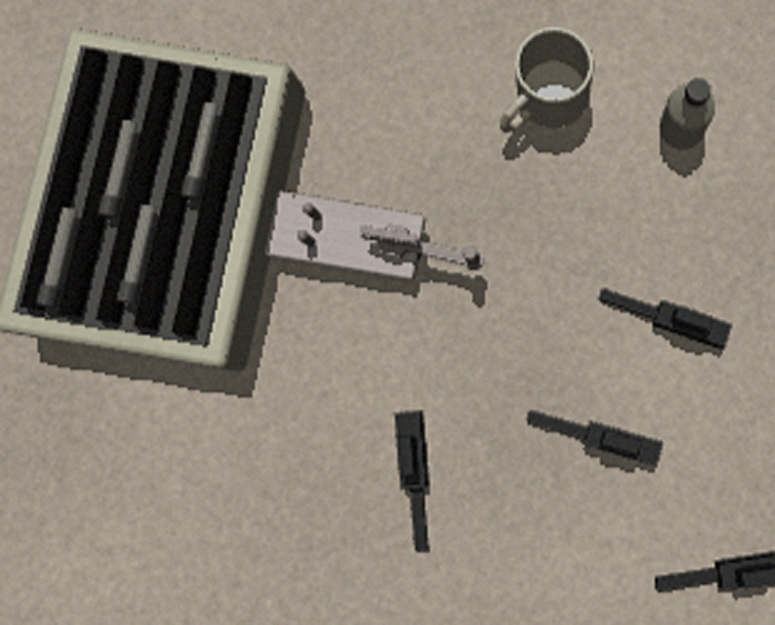

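View pics/scene_a.png

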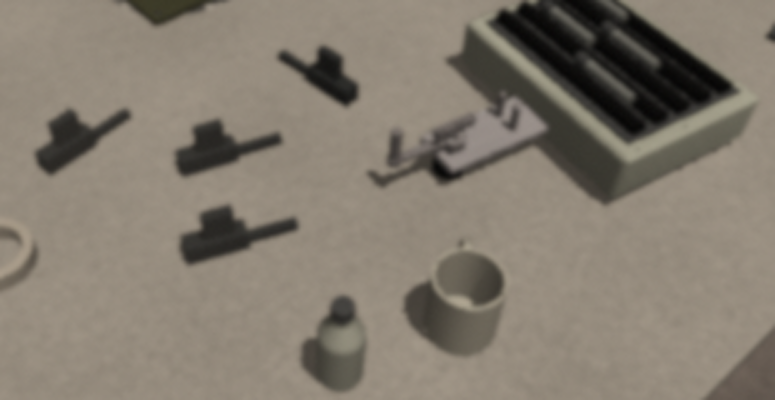

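Run:
```python
from h import *
K,E=cam("wrist"); s=r.get_state()
from scipy.spatial.transform import Rotation as R
T=R.from_quat(s["eef_rot"]).as_matrix()
c=-E[:3,:3].T@E[:3,3]
print(K.round(1).tolist()); print("cam in tool",(T.T@(c-s["tool_pos"])).round(4)); print("cam axes in tool\n",(T.T@E[:3,:3].T).round(3))
# crop to confirm the key
im=vision.snapshot("top"); big(im,240,185,110,140,5,"pics/top_k.png")
# fits of edges in top
for nm,pts,z in (("key",[(300,208)],.0),):
    pass
pt=lambda u,v:(u/2.5+30,v/2.5+80)
for nm,u,v,z in (("pin top",473,256,.098),("bar l",362,232,.081),("bar r",414,234,.08),("fork1",308,209,.079),("fork2",303,235,.079),("ktip",603,294,.012),("kbl",728,335,.027),("kbackl",722,350,.027),("kbackr",732,324,.027),("kfl",654,319,.027),("kfr",664,302,.027)):
    print(nm,atz("top",pt(u,v),z)[:2].round(4))
```

```text
[[310.1, 0.0, 254.7], [0.0, 310.1, 190.6], [0.0, 0.0, 1.0]]
cam in tool [ 0.0002 -0.0778 -0.1655]
cam axes in tool
 [[ 1.     0.     0.001]
 [-0.     0.954  0.299]
 [-0.    -0.299  0.954]]
pin top [ 0.5507 -0.0636]
bar l [0.5775 0.0425]
bar r [ 0.5755 -0.0064]
fork1 [0.6004 0.0943]
fork2 [0.5753 0.0983]
ktip [ 0.5262 -0.1889]
kbl [ 0.482  -0.3121]
kbackl [ 0.467  -0.3056]
kbackr [ 0.493  -0.3165]
kfl [ 0.4986 -0.2385]
kfr [ 0.5156 -0.249 ]
```

View pics/top_k.png

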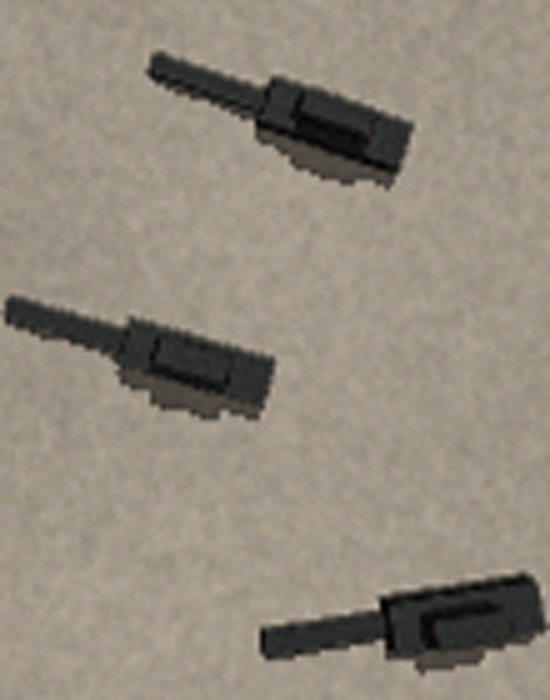

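send_rows([
  {"delta_pos":[-2.5,3.2,0],"turn":6,"jaw":0},
  {"delta_pos":[-5,6.4,0],"turn":12,"jaw":0},
  {"delta_pos":[-7.5,9.6,0],"turn":18,"jaw":0},
  {"delta_pos":[-10,12.8,0],"turn":24,"jaw":0},
  {"delta_pos":[-12.5,16,0],"turn":30,"jaw":0},
  {"delta_pos":[-15,19.2,0],"turn":36,"jaw":0},
  {"delta_pos":[-17.5,22.4,0],"turn":42,"jaw":0},
  {"delta_pos":[-20,25.6,0],"turn":48,"jaw":0},
])

```text
clock: 1.92
tool_pos: [0.3636, 0.3371, 0.2197]
eef_rot: [0.975, 0.223, 0.0, -0.0]
contact_force: [1.6, 0.4, -0.2]
opening: 0.997
```

```bash
cat >> h.py <<'E'
from scipy.spatial.transform import Rotation as R
def st(p=True):
    s=r.get_state(); T=R.from_quat(s["eef_rot"]).as_matrix(); yaw=np.degrees(np.arctan2(T[1,0],T[0,0]))
    if p: print("t",round(s["clock"],2),"tcp",np.round(s["tool_pos"],4),"yaw",yaw.round(2),"tilt",np.round(T[:2,2],4),"F",np.round(s["contact_force"],2),"M",np.round(s["moment"],2),"open",round(s["opening"],3),"q",np.round(s["q"],2))
    return s,T,yaw
def go(P,yaw):
    s,T,y=st(); d=np.asarray(P)-s["tool_pos"]
    print("delta cm",(T.T@d*100).round(2),"turn",round(((y-yaw+180)%360)-180,2))
E
python3 -c "
from h import *
go([.56,.03,.219],-8)"
```

```text
t 1.92 tcp [0.3636 0.3371 0.2197] yaw 25.81 tilt [0.0005 0.0007] F [ 1.55  0.39 -0.16] M [-0.   -0.02 -0.05] open 0.997 q [-0.85  0.52  0.01  1.95 -0.01  0.67 -0.38]
delta cm [ 4.31 36.19  0.06] turn 33.81
```

send_rows([
  {"delta_pos":[0.5,4,0],"turn":4,"jaw":0},
  {"delta_pos":[1,8,0],"turn":8,"jaw":0},
  {"delta_pos":[1.5,12,0],"turn":12,"jaw":0},
  {"delta_pos":[2,16,0],"turn":16,"jaw":0},
  {"delta_pos":[2.5,20,0],"turn":21,"jaw":0},
  {"delta_pos":[3,24,0],"turn":26,"jaw":0},
  {"delta_pos":[3.5,28,0],"turn":30,"jaw":0},
  {"delta_pos":[4,32,0],"turn":34,"jaw":0},
])

```text
clock: 2.58
tool_pos: [0.5402, 0.067, 0.2196]
eef_rot: [0.998, -0.071, 0.0, -0.0]
contact_force: [0.4, 1.4, 0.0]
opening: 1.003
```

send_rows([
  {"delta_pos":[0,3,0],"turn":0,"jaw":0},
  {"delta_pos":[0,4.2,0],"turn":0,"jaw":0},
  {"delta_pos":[0,4.2,0],"turn":0,"jaw":0},
  {"delta_pos":[0,4.2,0],"turn":0,"jaw":0},
])

```text
clock: 2.92
tool_pos: [0.5331, 0.0283, 0.2194]
eef_rot: [0.998, -0.069, -0.0, -0.001]
contact_force: [0.4, 1.3, 0.1]
opening: 1.003
```

```bash
python3 -c "
from h import *
st(); K,E=cam('wrist'); im=vision.snapshot('wrist'); np.save('w1.npy',E); cv2.imwrite('pics/w1raw.png',im)
cv2.imwrite('pics/w1.png',cv2.resize(im,None,fx=1.5,fy=1.5,interpolation=cv2.INTER_CUBIC))
for l in ('lever_pin','fork','screw_axis'):
  for d in nets.boxes_of('wrist',l)[:2]: print(l,d['score'],d['location'][1]*512,d['location'][0]*384)
"
```

```text
t 2.92 tcp [0.5331 0.0283 0.2194] yaw -7.9 tilt [-0.0005  0.0015] F [0.39 1.33 0.12] M [0.01 0.04 0.09] open 1.003 q [-0.22  0.57  0.14  1.85 -0.11  0.73 -0.16]
lever_pin 0.9 283.904 214.8096
fork 0.71 301.824 37.5936
screw_axis 0.63 299.008 40.3968
```

View pics/w1.png

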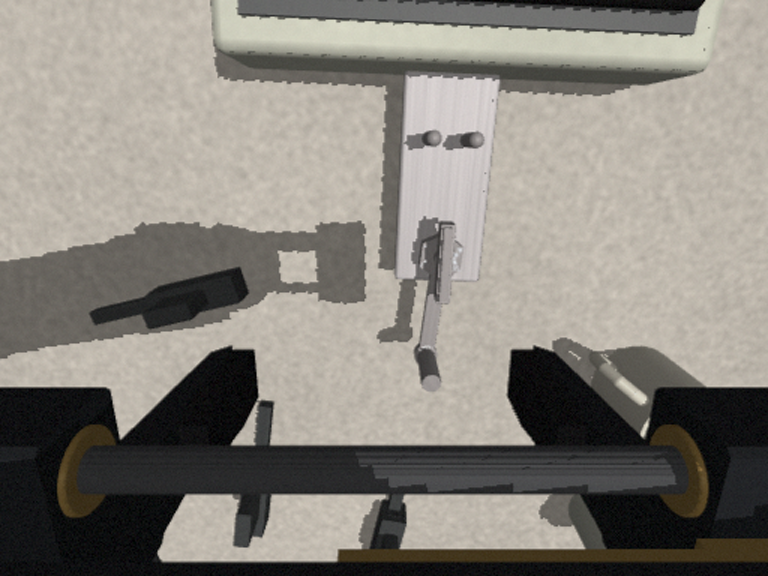

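```bash
python3 -c "
from h import *
im=cv2.imread('pics/w1raw.png'); big(im,250,40,100,110,5.4,'pics/w1a.png'); big(im,250,130,100,135,4.4,'pics/w1b.png')
"
```

```text
(no output)
```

View pics/w1a.png

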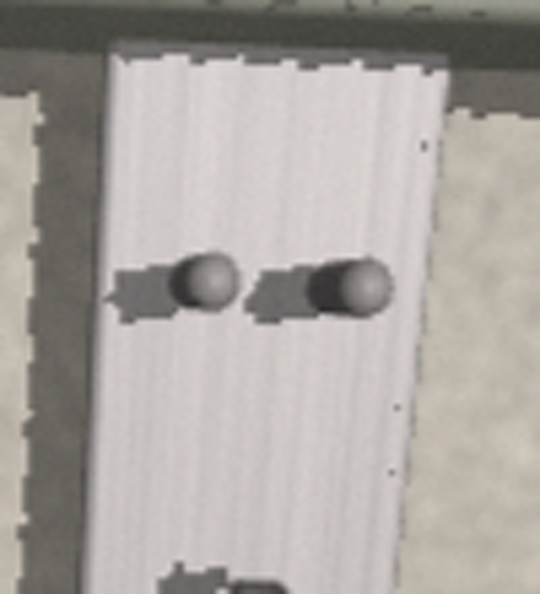

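View pics/w1b.png

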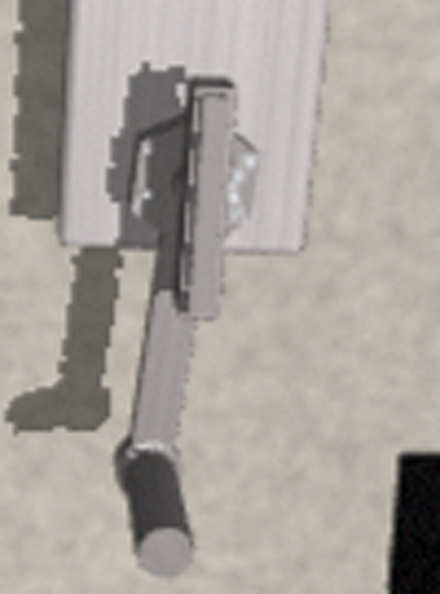

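```bash
cat > fitm.py <<'E'
from h import *
from scipy.optimize import least_squares
E=np.load('w1.npy'); K=cam('wrist')[0]; KE=(K,E)
A=lambda u,v:np.array([u/5.4+250,v/5.4+40])
B=lambda u,v:np.array([u/4.4+250,v/4.4+130])
def W(p,P):
    P=np.atleast_2d(P).astype(float)/1000; c,s=np.cos(p[2]),np.sin(p[2])
    return np.c_[p[0]+c*P[:,0]-s*P[:,1],p[1]+s*P[:,0]+c*P[:,1],P[:,2]]
def inv(p,X):
    c,s=np.cos(p[2]),np.sin(p[2]); d=np.array(X[:2])-p[:2]; return np.array([c*d[0]+s*d[1],-s*d[0]+c*d[1]])*1000
def res(p):
    o=[]
    for uv,P in ((A(211,282),(82,13.5,74)),(A(366,287),(82,-13.5,74))):
        o+=list((proj('w',W(p,P),KE)[0]-uv))
    for uv,y in ((A(112,60),33),(A(88,560),33),(A(448,80),-33),(A(399,560),-33)):
        o.append(inv(p,atz('w',uv,.04,KE))[1]-y)
    # bar ends, z top 81 ridge / 
    a=inv(p,atz('w',B(214,95),.081,KE)); b=inv(p,atz('w',B(204,318),.081,KE))
    o+=[a[0]-28,b[0]+28,(a[1]+b[1])/2]
    pin=inv(p,atz('w',B(164,551),.098,KE)); o.append(np.hypot(*pin)-80)
    return np.array(o)
if __name__=="__main__":
    f=least_squares(res,[.577,.018,np.radians(82)],loss='soft_l1')
    p=f.x; print(p[:2].round(4),np.degrees(p[2]).round(2)); print(res(p).round(2))
    pin=inv(p,atz('w',B(164,551),.098,KE)); print("pin ang",np.degrees(np.arctan2(pin[1],pin[0]))%360,np.hypot(*pin))
    np.save('mix.npy',p)
    im=cv2.imread('pics/w1raw.png'); f=4
    crop=cv2.resize(im[40:270,240:350],None,fx=f,fy=f,interpolation=cv2.INTER_CUBIC)
    def ln(P,Q,c): 
        a=proj('w',W(p,[P,Q]),KE); a=((a-[240,40])*f+f/2).astype(int); cv2.line(crop,tuple(map(int,a[0])),tuple(map(int,a[1])),c,1)
    for y in (-5,5): ln((-28,y,78),(28,y,78),(0,0,255))
    for y in (-3,3): ln((-28,y,81),(28,y,81),(0,255,0))
    for y in (-33,33): ln((-30,y,40),(110,y,40),(255,0,0))
    ln((0,0,81),(82,0,79),(255,255,0))
    cv2.imwrite('pics/ov1.png',crop[:600*2][:, :])
    cv2.imwrite('pics/ov1.png',cv2.resize(crop,None,fx=.65*1.0,fy=.65,interpolation=cv2.INTER_AREA))
    cv2.imwrite('pics/ov1b.png',crop[330:920])
E
python3 fitm.py
```

```text
[0.5755 0.0193] 79.95
[ 0.35 -0.25 -0.18 -0.05 -1.18 -1.28  0.9   0.7  -1.74  1.24  0.21 -0.46]
pin ang 175.1057877384985 79.54342578467678
```

View pics/ov1b.png

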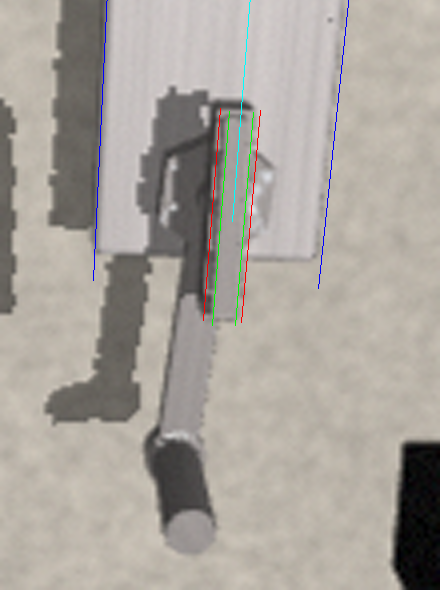

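```bash
python3 -c "
from h import *
go([.487,-.297,.2],-21)"
```

```text
t 3.12 tcp [0.5334 0.0298 0.2194] yaw -7.68 tilt [-0.0001  0.0015] F [0.37 0.45 0.34] M [-0.09  0.03 -0.03] open 1.001 q [-0.22  0.57  0.13  1.85 -0.11  0.73 -0.16]
delta cm [-0.23 33.01  1.89] turn 13.32
```

send_rows([
  {"delta_pos":[0,4.1,0],"turn":1.6,"jaw":0},
  {"delta_pos":[0,8.2,0],"turn":3.3,"jaw":0},
  {"delta_pos":[0,12.3,0],"turn":5,"jaw":0},
  {"delta_pos":[0,16.4,0],"turn":6.6,"jaw":0},
  {"delta_pos":[0,20.5,0.2],"turn":8.3,"jaw":0},
  {"delta_pos":[0,24.6,0.8],"turn":10,"jaw":0},
  {"delta_pos":[-0.2,28.8,1.4],"turn":11.6,"jaw":0},
  {"delta_pos":[-0.2,32.9,1.9],"turn":13.3,"jaw":0},
])

```text
clock: 3.78
tool_pos: [0.4865, -0.2982, 0.2002]
eef_rot: [0.983, -0.183, 0.0, -0.001]
contact_force: [1.3, -0.5, -0.8]
opening: 1.0
```

send_rows([
  {"delta_pos":[0,0,0],"turn":0,"jaw":0},
  {"delta_pos":[0,0,0],"turn":0,"jaw":0},
  {"delta_pos":[0,0,0],"turn":0,"jaw":0},
])

```text
clock: 4.03
tool_pos: [0.4872, -0.2962, 0.2002]
eef_rot: [0.983, -0.183, -0.0, -0.001]
contact_force: [0.7, 0.1, 0.9]
opening: 0.999
```

```bash
python3 -c "
from h import *
st(); K,E=cam('wrist'); im=vision.snapshot('wrist'); np.save('w2.npy',E); cv2.imwrite('pics/w2raw.png',im)
cv2.imwrite('pics/w2.png',cv2.resize(im,None,fx=1.5,fy=1.5,interpolation=cv2.INTER_CUBIC))
ds=nets.trace('wrist','key_grip')
for i,d in enumerate(ds): print(d['score'],d['location'][1]*512,d['location'][0]*384,d['region'].sum()); np.save(f'm2_{i}.npy',d['region'])
"
```

```text
t 4.03 tcp [ 0.4872 -0.2962  0.2002] yaw -21.09 tilt [0.0002 0.0016] F [0.71 0.07 0.93] M [-0.09  0.08 -0.  ] open 0.999 q [ 0.38  0.64  0.15  1.77 -0.13  0.74  0.23]
0.73 127.6928 110.5152 3393
0.58 78.2848 243.30240000000003 2438
```

View pics/w2.png

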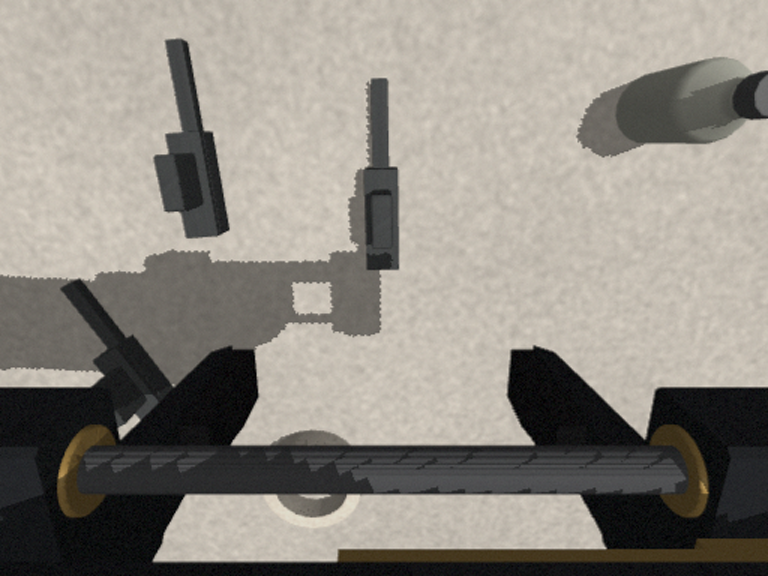

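```bash
python3 -c "
from h import *
im=cv2.imread('pics/w2raw.png'); big(im,225,45,60,140,5.6,'pics/w2a.png')
"
```

```text
(no output)
```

View pics/w2a.png

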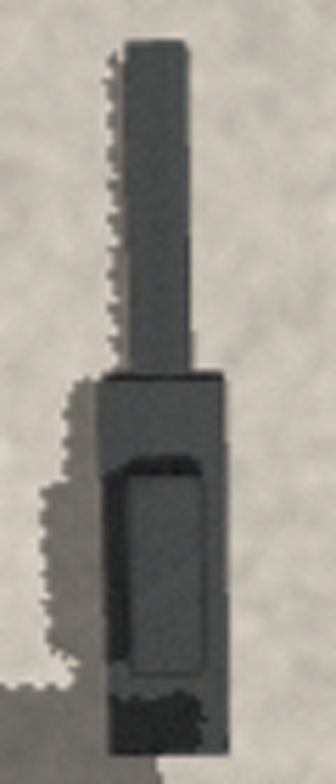

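```bash
cat > fitk.py <<'E'
from fitm import *
E=np.load('w2.npy'); KE=(K,E)
C=lambda u,v:np.array([u/5.6+225,v/5.6+45])
obs=[((125,42),(98,6,12)),((187,42),(98,-6,12)),((104,378),(37,12.2,27)),((222,378),(37,-12.2,27)),((110,750),(-37,12.2,27)),((228,750),(-37,-12.2,27)),((130,476),(23,7,63)),((203,476),(23,-7,63)),((133,670),(-13,7,63)),((205,672),(-13,-7,63))]
def rs(p): return np.concatenate([proj('w',W(p,P),KE)[0]-C(*c) for c,P in obs])
f=least_squares(rs,[.4935,-.2775,np.radians(69)],loss='soft_l1'); p=f.x
print(p[:2].round(4),np.degrees(p[2]).round(2)); print(rs(p).reshape(-1,2).round(1).tolist())
g=W(p,(5,0,49))[0]; print("grip",g)
go([g[0],g[1],.057],np.degrees(p[2])-90)
E
python3 fitk.py
```

```text
[ 0.4947 -0.2757] 70.03
[[-0.0, -0.7], [0.3, -0.9], [-0.9, 0.1], [1.0, -0.3], [-0.0, 1.0], [0.5, 0.6], [-1.2, -0.4], [0.3, -0.7], [-0.7, 1.5], [0.4, 0.9]]
grip [ 0.4964474  -0.27097558  0.049     ]
t 4.13 tcp [ 0.4876 -0.2953  0.2005] yaw -20.97 tilt [0.0006 0.0017] F [-0.23  0.5   0.12] M [-0.05  0.08 -0.  ] open 0.997 q [ 0.38  0.64  0.15  1.77 -0.13  0.74  0.23]
delta cm [-0.04 -2.56 14.35] turn -1.0
```

send_rows([
  {"delta_pos":[0,-1,3],"turn":-0.5,"jaw":0.3},
  {"delta_pos":[0,-2,7],"turn":-1,"jaw":0.3},
  {"delta_pos":[0,-2.5,10.5],"turn":-1,"jaw":0.3},
  {"delta_pos":[0,-2.5,13],"turn":-1,"jaw":0.3},
  {"delta_pos":[0,-2.5,14.7],"turn":-1,"jaw":0.3},
  {"delta_pos":[0,-2.5,15.7],"turn":-1,"jaw":0.3},
  {"delta_pos":[0,-2.5,15.7],"turn":-1,"jaw":0.3},
])

```text
clock: 4.72
tool_pos: [0.4951, -0.2724, 0.0418]
eef_rot: [0.985, -0.174, -0.001, -0.001]
contact_force: [-0.5, 0.0, 0.2]
opening: 0.7
```

```bash
python3 -c "
from h import *
st(); g=[.4964,-.271,.043]; go(g,-20); im=vision.snapshot('wrist'); cv2.imwrite('pics/w3.png',im[:, :])
"
```

```text
t 4.72 tcp [ 0.4951 -0.2724  0.0418] yaw -20.05 tilt [-0.0026  0.0024] F [-0.45  0.01  0.18] M [-0.05  0.09  0.03] open 0.7 q [ 0.37  0.88  0.08  1.88 -0.17  0.39  0.24]
t 4.72 tcp [ 0.4951 -0.2724  0.0418] yaw -20.05 tilt [-0.0026  0.0024] F [-0.45  0.01  0.18] M [-0.05  0.09  0.03] open 0.7 q [ 0.37  0.88  0.08  1.88 -0.17  0.39  0.24]
delta cm [ 0.07 -0.17 -0.12] turn -0.05
```

View pics/w3.png

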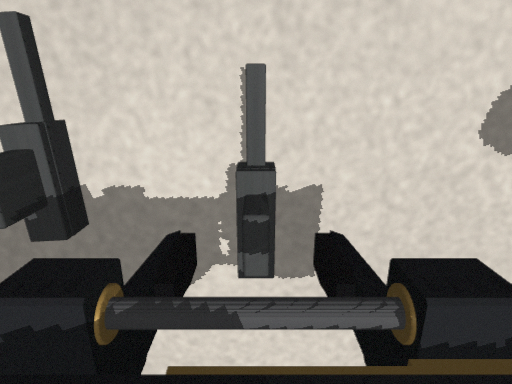

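send_rows([
  {"delta_pos":[0.05,-0.15,-0.1],"turn":0,"jaw":0.6},
  {"delta_pos":[0.05,-0.15,-0.1],"turn":0,"jaw":1},
  {"delta_pos":[0.05,-0.15,-0.1],"turn":0,"jaw":1},
  {"delta_pos":[0.05,-0.15,-0.1],"turn":0,"jaw":1},
  {"delta_pos":[0.05,-0.15,-0.1],"turn":0,"jaw":1},
  {"delta_pos":[0.05,-0.15,-0.1],"turn":0,"jaw":1},
], force=45)

```text
clock: 5.27
tool_pos: [0.4965, -0.2737, 0.0448]
eef_rot: [0.984, -0.176, 0.0, 0.0]
contact_force: [0.9, -0.7, 0.1]
opening: 0.271
```

```bash
python3 -c "
from h import *
st()
"
```

```text
t 5.27 tcp [ 0.4965 -0.2737  0.0448] yaw -20.22 tilt [ 0.0006 -0.0002] F [ 0.86 -0.67  0.1 ] M [-0.07  0.11 -0.02] open 0.271 q [ 0.37  0.88  0.09  1.87 -0.17  0.39  0.23]
```

send_rows([
  {"delta_pos":[0,0,0.1],"turn":0,"jaw":1},
  {"delta_pos":[0,0,0.1],"turn":0,"jaw":1},
  {"delta_pos":[0,0,0.1],"turn":0,"jaw":1},
  {"delta_pos":[0,0,0.1],"turn":0,"jaw":1},
])

```text
clock: 5.6
tool_pos: [0.4967, -0.274, 0.0449]
eef_rot: [0.984, -0.176, 0.001, 0.0]
contact_force: [-3.0, 0.3, 12.8]
opening: 0.002
```

```bash
python3 -c "
from h import *
st()
"
```

```text
t 5.6 tcp [ 0.4967 -0.274   0.0449] yaw -20.24 tilt [ 0.0012 -0.0006] F [-3.03  0.3  12.82] M [0.18 0.63 0.07] open 0.002 q [ 0.37  0.88  0.09  1.87 -0.17  0.39  0.23]
```

```bash
python3 -c "
from h import *
st(); im=vision.snapshot('wrist'); cv2.imwrite('pics/w4.png',im); big(vision.snapshot('top'),220,160,140,100,5,'pics/t4.png'); big(vision.snapshot('scene'),180,170,120,90,5,'pics/s4.png')
"
```

```text
t 5.6 tcp [ 0.4967 -0.274   0.0449] yaw -20.24 tilt [ 0.0012 -0.0006] F [-3.03  0.3  12.82] M [0.18 0.63 0.07] open 0.002 q [ 0.37  0.88  0.09  1.87 -0.17  0.39  0.23]
```

View pics/w4.png

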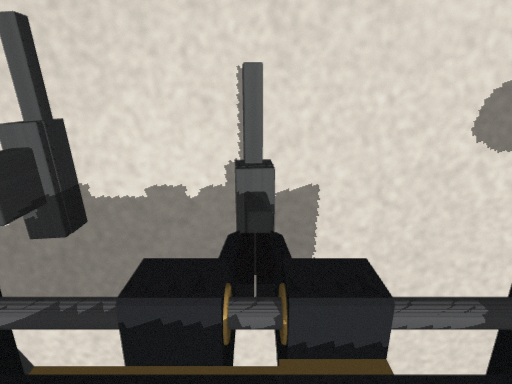

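View pics/s4.png

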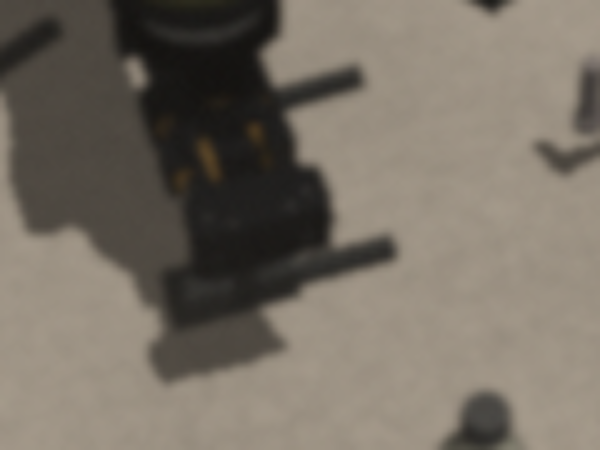

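View pics/t4.png

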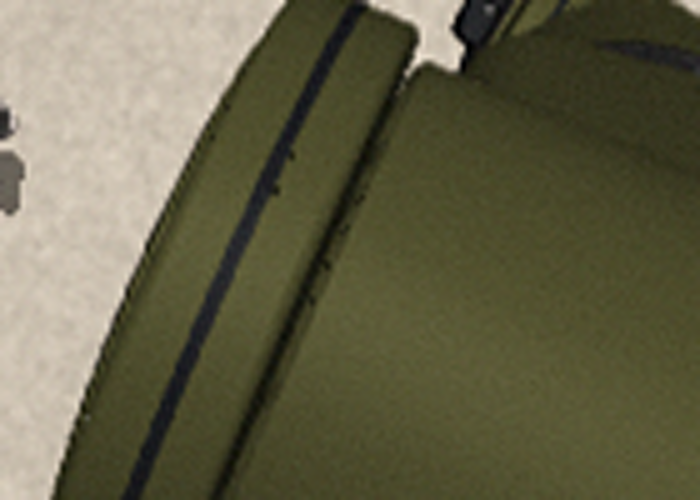

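```bash
cat > ovk.py <<'E'
from fitk import *
import sys
def ov(raw,KE,p,out,x0,y0,w,h,f):
    crop=cv2.resize(raw[y0:y0+h,x0:x0+w],None,fx=f,fy=f,interpolation=cv2.INTER_CUBIC)
    def box(xa,xb,ya,yb,za,zb,c):
        P=[(x,y,z) for x in (xa,xb) for y in (ya,yb) for z in (za,zb)]
        a=((proj('w',W(p,P),KE)-[x0,y0])*f+f/2)
        for i in range(8):
            for b in (1,2,4):
                if not i&b: cv2.line(crop,tuple(map(int,a[i])),tuple(map(int,a[i|b])),c,1)
    box(-37,37,-12.2,12.2,0,27,(0,0,255)); box(-13,23,-7,7,27,63,(0,255,0)); box(37,98,-6,6,0,12,(255,0,0))
    cv2.imwrite(out,crop)
if __name__=="__main__":
    KE=cam('wrist')
    ov(cv2.imread('pics/w4.png'),KE,p,'pics/ov4.png',180,40,150,260,2.3)
    ov(cv2.imread('pics/w2raw.png'),(K,np.load('w2.npy')),p,'pics/ov2.png',210,40,90,150,4)
E
python3 ovk.py
```

```text
[ 0.4947 -0.2757] 70.03
[[-0.0, -0.7], [0.3, -0.9], [-0.9, 0.1], [1.0, -0.3], [-0.0, 1.0], [0.5, 0.6], [-1.2, -0.4], [0.3, -0.7], [-0.7, 1.5], [0.4, 0.9]]
grip [ 0.4964474  -0.27097558  0.049     ]
t 5.75 tcp [ 0.4961 -0.2738  0.0448] yaw -20.24 tilt [ 0.0001 -0.0002] F [-2.51  0.94 14.21] M [0.18 0.73 0.02] open 0.006 q [ 0.37  0.88  0.09  1.88 -0.17  0.39  0.23]
delta cm [-0.06 -0.28 -1.22] turn -0.27
```

View pics/ov4.png

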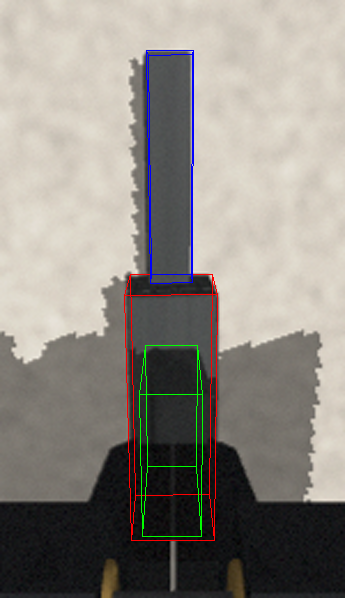

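View pics/ov2.png

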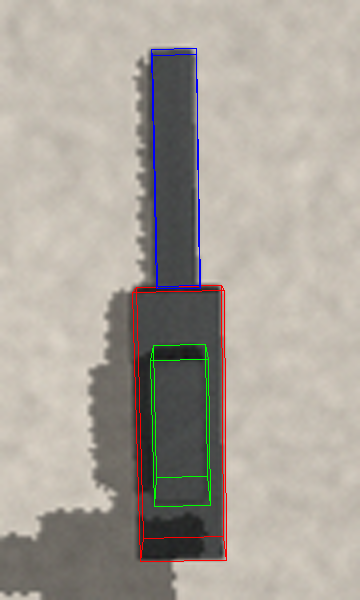

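```bash
python3 -c "
from h import *
a=cv2.imread('pics/w4.png'); b=cv2.imread('pics/w3.png')
g=lambda im:cv2.resize(np.clip(im[150:300,195:320].astype(float)*2.2,0,255).astype(np.uint8),None,fx=3.1,fy=3.1,interpolation=cv2.INTER_CUBIC)
cv2.imwrite('pics/w34.png',np.hstack([g(b),g(a)]))"
```

```text
(no output)
```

View pics/w34.png

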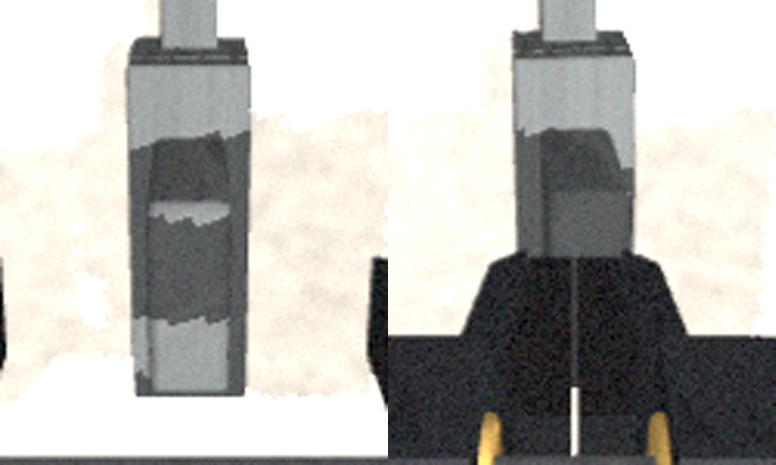

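send_rows([
  {"delta_pos":[0,0,-2],"turn":0,"jaw":0.9},
  {"delta_pos":[0,0,-5],"turn":0,"jaw":0.8},
  {"delta_pos":[0,0,-8],"turn":0,"jaw":0.8},
  {"delta_pos":[0,0,-10],"turn":0,"jaw":0.8},
  {"delta_pos":[0,0,-10],"turn":0,"jaw":0.8},
])

```text
clock: 6.17
tool_pos: [0.4987, -0.275, 0.1474]
eef_rot: [0.984, -0.176, 0.004, 0.001]
contact_force: [-0.5, -2.1, 0.2]
opening: 0.196
```

```bash
python3 -c "
from h import *
s,T,y=st(); im=vision.snapshot('wrist'); cv2.imwrite('pics/w5.png',im); sc=vision.snapshot('scene'); cv2.imwrite('pics/s5raw.png',sc);big(sc,180,120,110,110,5.4,'pics/s5.png')
for d in (-.018,0,.011): print(d,proj('scene',s['tool_pos']+T[:,2]*d),proj('scene',s['tool_pos']+T[:,2]*d).round(1)*5.4-np.array([180,120])*5.4)
"
```

```text
t 6.17 tcp [ 0.4987 -0.275   0.1474] yaw -20.24 tilt [ 0.0069 -0.0035] F [-0.46 -2.08  0.21] M [-0.14  0.1   0.02] open 0.196 q [ 0.34  0.71  0.13  1.82 -0.15  0.61  0.22]
-0.018 [[222.38900238 188.69844073]] [[228.96 370.98]]
0 [[222.97467393 193.70217813]] [[232.2  397.98]]
0.011 [[223.32439023 196.69001064]] [[233.82 414.18]]
```

View pics/s5.png

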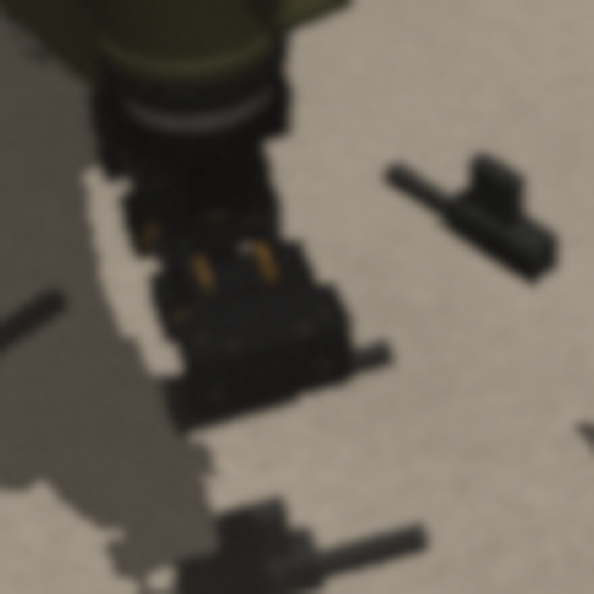

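View pics/w5.png

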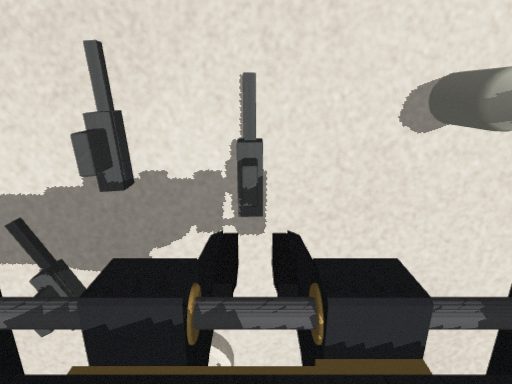

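```bash
python3 -c "
from h import *
s,T,y=st()
im=cv2.resize(cv2.imread('pics/s5raw.png')[120:230,160:290],None,fx=6,fy=6,interpolation=cv2.INTER_CUBIC)
im=np.clip(im.astype(float)*2.5,0,255).astype(np.uint8)
def box(a,b,c,col):
    P=[s['tool_pos']+T@np.array([x,yy,z]) for x in a for yy in b for z in c]
    q=(proj('scene',P)-[160,120])*6+3
    for i in range(8):
        for k in (1,2,4):
            if not i&k: cv2.line(im,tuple(map(int,q[i])),tuple(map(int,q[i|k])),col,1)
box((-.026,.026),(-.009,.009),(-.053,.011),(0,0,255))
box((-.026,.026),(-.009,.009),(-.053,-.018),(0,255,0))
box((-.0935,.0935),(-.0375,.0375),(-.1,-.053),(255,0,0))
cv2.imwrite('pics/s5o.png',im[:600])
"
```

```text
t 6.27 tcp [ 0.4966 -0.2736  0.1439] yaw -20.21 tilt [ 0.0012 -0.0004] F [-0.05  0.2  -0.29] M [-0.11  0.1  -0.01] open 0.201 q [ 0.35  0.72  0.13  1.83 -0.15  0.6   0.22]
```

View pics/s5o.png

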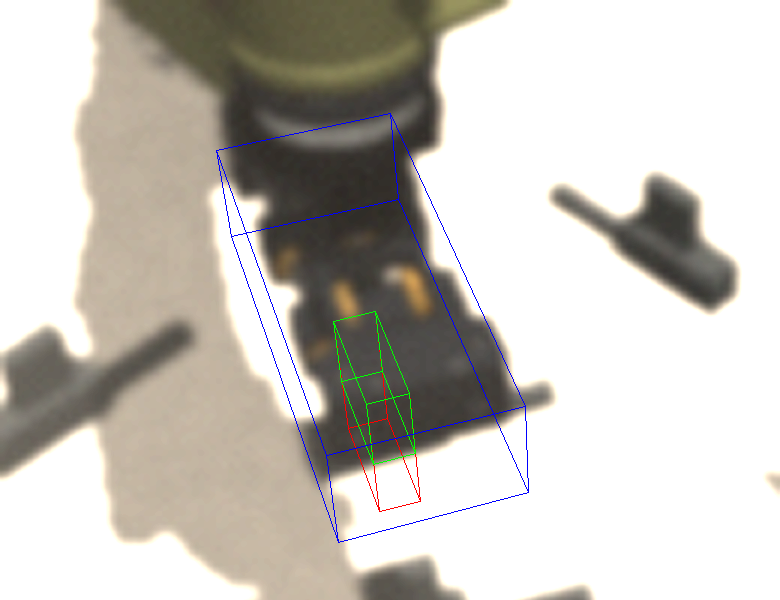

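send_rows([
  {"delta_pos":[0,0.5,0],"turn":0,"jaw":0.5},
  {"delta_pos":[0,1,0],"turn":0,"jaw":0.5},
  {"delta_pos":[0,1,0],"turn":0,"jaw":0.5},
  {"delta_pos":[0,1,0],"turn":0,"jaw":0.5},
])

```text
clock: 6.6
tool_pos: [0.492, -0.2834, 0.1425]
eef_rot: [0.984, -0.176, -0.001, -0.0]
contact_force: [0.7, 0.6, 0.0]
opening: 0.479
```

Run:
```python
from ovk import *
st(); E=cam('wrist')[1]; im=vision.snapshot('wrist'); np.save('w6.npy',E); cv2.imwrite('pics/w6raw.png',im)
ov(im,(K,E),p,'pics/ov6.png',215,50,80,150,4)
```

```text
[ 0.4947 -0.2757] 70.03
[[-0.0, -0.7], [0.3, -0.9], [-0.9, 0.1], [1.0, -0.3], [-0.0, 1.0], [0.5, 0.6], [-1.2, -0.4], [0.3, -0.7], [-0.7, 1.5], [0.4, 0.9]]
grip [ 0.4964474  -0.27097558  0.049     ]
t 6.6 tcp [ 0.492  -0.2834  0.1425] yaw -20.29 tilt [-0.0018  0.0006] F [0.72 0.62 0.04] M [-0.04  0.11  0.  ] open 0.479 q [ 0.37  0.72  0.13  1.82 -0.15  0.61  0.23]
delta cm [ 0.   -1.32  8.55] turn -0.32
t 6.6 tcp [ 0.492  -0.2834  0.1425] yaw -20.29 tilt [-0.0018  0.0006] F [0.72 0.62 0.04] M [-0.04  0.11  0.  ] open 0.479 q [ 0.37  0.72  0.13  1.82 -0.15  0.61  0.23]
```

View pics/ov6.png

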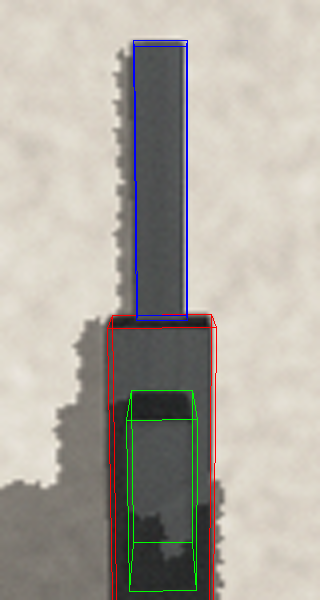

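send_rows([
  {"delta_pos":[0,-1.3,2],"turn":0,"jaw":0.5},
  {"delta_pos":[0,-1.3,5.5],"turn":0,"jaw":0.5},
  {"delta_pos":[0,-1.3,8.5],"turn":0,"jaw":0.5},
  {"delta_pos":[0,-1.3,11],"turn":0,"jaw":0.5},
  {"delta_pos":[0,-1.3,12.2],"turn":0,"jaw":0.5},
  {"delta_pos":[0,-1.3,12.8],"turn":0,"jaw":0.5},
  {"delta_pos":[0,-1.3,12.8],"turn":0,"jaw":0.5},
  {"delta_pos":[0,-1.3,12.8],"turn":0,"jaw":0.5},
])

```text
clock: 7.32
tool_pos: [0.498, -0.2711, 0.0162]
eef_rot: [0.984, -0.176, 0.001, 0.0]
contact_force: [-0.1, -0.8, 0.4]
opening: 0.499
```

Run:
```python
from h import *
go([.4964,-.271,.013],-20)
im=vision.snapshot('wrist'); cv2.imwrite('pics/w7.png',np.clip(im.astype(float)*1.8,0,255).astype(np.uint8))
```

```text
t 7.32 tcp [ 0.498  -0.2711  0.0162] yaw -20.23 tilt [ 0.0011 -0.0005] F [-0.11 -0.83  0.43] M [-0.1   0.11  0.05] open 0.499 q [ 0.37  0.93  0.08  1.88 -0.18  0.34  0.24]
delta cm [-0.15  0.05  0.32] turn -0.23
```

View pics/w7.png

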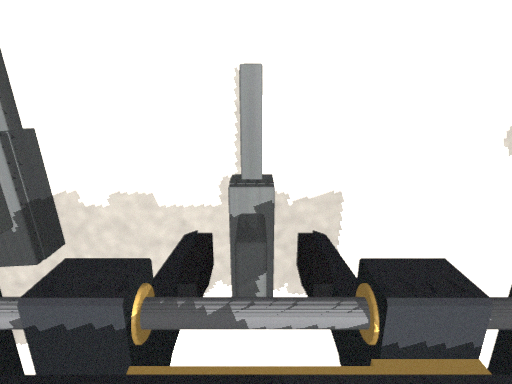

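send_rows([
  {"delta_pos":[-0.15,0,0.2],"turn":0,"jaw":0.7},
  {"delta_pos":[-0.15,0,0.2],"turn":0,"jaw":1},
  {"delta_pos":[-0.15,0,0.2],"turn":0,"jaw":1},
  {"delta_pos":[-0.15,0,0.2],"turn":0,"jaw":1},
  {"delta_pos":[-0.15,0,0.2],"turn":0,"jaw":1},
  {"delta_pos":[-0.15,0,0.2],"turn":0,"jaw":1},
  {"delta_pos":[-0.15,0,0.2],"turn":0,"jaw":1},
  {"delta_pos":[-0.15,0,0.2],"turn":0,"jaw":1},
], force=45)

```text
clock: 8.03
tool_pos: [0.4963, -0.2703, 0.0137]
eef_rot: [0.984, -0.175, 0.0, 0.0]
contact_force: [0.0, -0.2, 4.4]
opening: 0.157
```

Run:
```python
from h import *
st()
im=vision.snapshot('wrist'); cv2.imwrite('pics/w8.png',np.clip(im.astype(float)*1.8,0,255).astype(np.uint8))
```

```text
t 8.03 tcp [ 0.4963 -0.2703  0.0137] yaw -20.21 tilt [ 0.0006 -0.0002] F [ 0.04 -0.23  4.44] M [ 0.02  0.13 -0.02] open 0.157 q [ 0.37  0.93  0.07  1.88 -0.18  0.33  0.24]
```

View pics/w8.png

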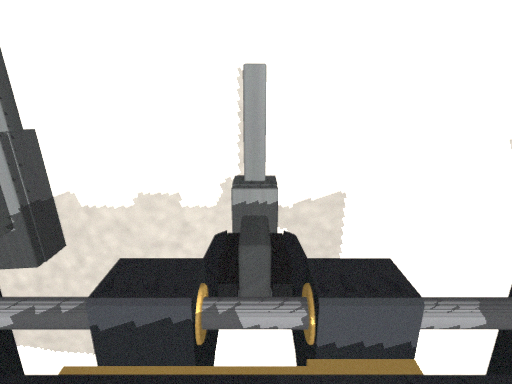

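send_rows([
  {"delta_pos":[0,0,-1],"turn":0,"jaw":1},
  {"delta_pos":[0,0,-3],"turn":0,"jaw":1},
  {"delta_pos":[0,0,-6],"turn":0,"jaw":1},
  {"delta_pos":[0,0,-9.5],"turn":0,"jaw":1},
  {"delta_pos":[-0.2,-2,-12],"turn":-1,"jaw":1},
  {"delta_pos":[-0.5,-5.5,-13],"turn":-2,"jaw":1},
  {"delta_pos":[-0.8,-9.5,-13],"turn":-3.5,"jaw":1},
  {"delta_pos":[-1.2,-13.5,-13],"turn":-5,"jaw":1},
], force=55)

```text
clock: 8.75
tool_pos: [0.5319, -0.1387, 0.1449]
eef_rot: [0.991, -0.133, 0.001, 0.0]
contact_force: [0.8, 0.7, -2.7]
opening: 0.154
```

Run:
```python
from h import *
go([.5764,.0248,.144],-9.5)
```

```text
t 8.75 tcp [ 0.5319 -0.1387  0.1449] yaw -15.27 tilt [ 0.0019 -0.0005] F [ 0.8   0.72 -2.66] M [-0.    0.   -0.04] open 0.154 q [ 0.09  0.7   0.14  1.88 -0.17  0.57  0.07]
delta cm [-1.000e-02 -1.694e+01  9.000e-02] turn -5.77
```

send_rows([
  {"delta_pos":[0,-3.5,0],"turn":-1.2,"jaw":1},
  {"delta_pos":[0,-7.5,0],"turn":-2.5,"jaw":1},
  {"delta_pos":[0,-11.5,0],"turn":-4,"jaw":1},
  {"delta_pos":[0,-14.5,0],"turn":-5,"jaw":1},
  {"delta_pos":[0,-16.2,0],"turn":-5.7,"jaw":1},
  {"delta_pos":[0,-16.9,0],"turn":-5.7,"jaw":1},
  {"delta_pos":[0,-16.9,0],"turn":-5.7,"jaw":1},
  {"delta_pos":[0,-16.9,0],"turn":-5.7,"jaw":1},
])

```text
clock: 9.42
tool_pos: [0.5751, 0.0221, 0.1434]
eef_rot: [0.996, -0.084, -0.0, 0.001]
contact_force: [-0.4, -1.5, -2.1]
opening: 0.153
```

Run:
```python
from h import *
go([.5764,.0248,.144],-9.5)
E=cam('wrist')[1]; im=vision.snapshot('wrist'); np.save('w9.npy',E); cv2.imwrite('pics/w9raw.png',im); big(im,170,0,170,260,2.3,'pics/w9.png')
```

```text
t 9.42 tcp [0.5751 0.0221 0.1434] yaw -9.6 tilt [-0.001  -0.0014] F [-0.41 -1.54 -2.05] M [-0.14  0.06  0.02] open 0.153 q [-0.21  0.73  0.16  1.8  -0.18  0.62 -0.11]
delta cm [ 0.09 -0.29 -0.06] turn -0.1
```

View pics/w9.png

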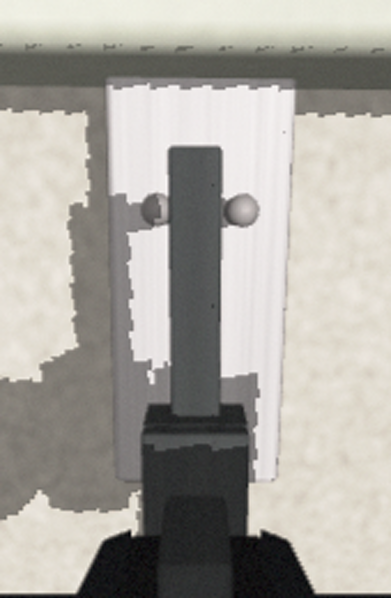

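Run:
```python
from fitm import *
p=np.load('mix.npy'); E=np.load('w9.npy'); KE=(K,E)
D=lambda u,v:(u/2.3+170,v/2.3)
def q(n,u,v,z): 
    X=atz('w',D(u,v),z,KE); print(n,X[:2].round(4),"mixer",inv(p,X).round(2)); return X
a=q('pinL',157.5,210,.074);b=q('pinR',242,210,.074)
d=a-b; print('mixer yaw from pins',np.degrees(np.arctan2(d[1],d[0]))-90, 'gap',np.hypot(*d[:2]))
l1=q('lugL',108,90,.04);l2=q('lugL2',116,470,.04);r1=q('lugR',295,90,.04);r2=q('lugR2',277,470,.04)
for m,n in ((l1,l2),(r1,r2)): print('lug yaw',np.degrees(np.arctan2(*(m-n)[[1,0]])))
t1=q('tipL',169,148,.1417);t2=q('tipR',221,148,.1417);b1=q('armL',170,410,.1417);b2=q('armR',219,412,.1417)
c=(t1+t2-b1-b2)/2; print('key yaw',np.degrees(np.arctan2(c[1],c[0])),'tip len',np.hypot(*c[:2]))
```

```text
pinL [0.5764 0.1021] mixer [81.76 13.55]
pinR [0.6025 0.0977] mixer [ 81.98 -12.94]
mixer yaw from pins 80.42169560546449 gap 0.026490275368751946
lugL [0.5651 0.1439] mixer [120.92  31.93]
lugL2 [0.5403 0.0078] mixer [-17.45  32.65]
lugR [0.6282 0.1332] mixer [121.43 -32.1 ]
lugR2 [ 0.6039 -0.0029] mixer [-16.9  -31.85]
lug yaw 79.65463583105912
lug yaw 79.85045020617639
tipL [0.5845 0.1135] mixer [94.33  7.51]
tipR [0.5957 0.1116] mixer [94.42 -3.81]
armL [0.5743 0.0553] mixer [35.27  7.43]
armR [0.5859 0.0528] mixer [34.87 -4.47]
key yaw 80.31070091393289 tip len 0.05930689661104748
```

send_rows([
  {"delta_pos":[0.12,-0.2,0.8],"turn":0,"jaw":1},
  {"delta_pos":[0.12,-0.3,2],"turn":0,"jaw":1},
  {"delta_pos":[0.12,-0.3,2.9],"turn":0,"jaw":1},
  {"delta_pos":[0.12,-0.3,2.9],"turn":0,"jaw":1},
  {"delta_pos":[0.12,-0.3,2.9],"turn":0,"jaw":1},
  {"delta_pos":[0.12,-0.3,2.9],"turn":0,"jaw":1},
])

```text
clock: 9.97
tool_pos: [0.5775, 0.0258, 0.1145]
eef_rot: [0.997, -0.083, 0.0, 0.0]
contact_force: [-0.7, 0.1, -2.2]
opening: 0.153
```

Run:
```python
from h import *
go([.5764,.0248,.144],-9.5)
E=cam('wrist')[1]; im=vision.snapshot('wrist'); np.save('w10.npy',E); cv2.imwrite('pics/w10raw.png',im); big(im,170,0,170,260,2.3,'pics/w10.png')
st()
sc=vision.snapshot('scene'); big(sc,270,140,100,80,6,'pics/s10.png')
```

```text
t 9.97 tcp [0.5775 0.0258 0.1145] yaw -9.57 tilt [-0.     -0.0002] F [-0.68  0.11 -2.21] M [-0.08  0.09 -0.04] open 0.153 q [-0.21  0.78  0.15  1.81 -0.19  0.56 -0.11]
delta cm [-0.09  0.12 -2.95] turn -0.07
t 10.02 tcp [0.5777 0.026  0.1148] yaw -9.55 tilt [ 0.0007 -0.0001] F [-0.51  0.09 -1.54] M [-0.1   0.1  -0.03] open 0.154 q [-0.21  0.78  0.15  1.81 -0.19  0.56 -0.11]
```

View pics/w10.png

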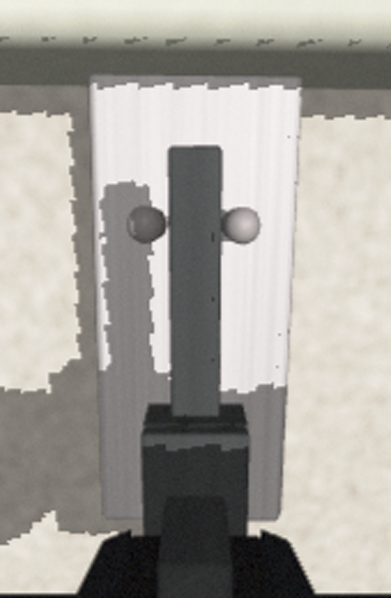

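View pics/s10.png

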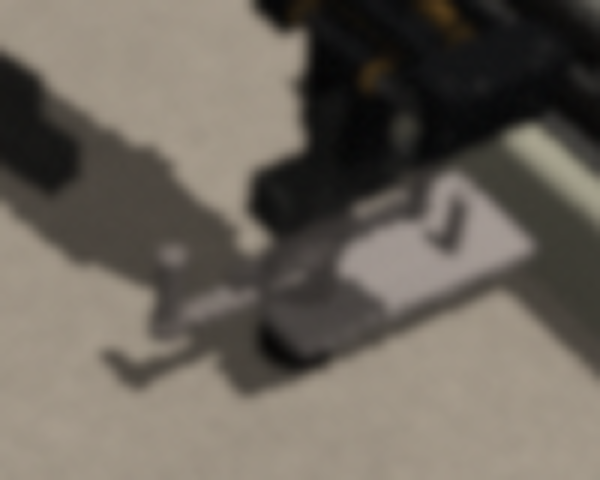

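```bash
cat > al.py <<'E'
from fitm import *
def al(wf,pl,pr,tl,tr,bl,br,zf,lug=None):
    p=np.load('mix.npy'); KE=(K,np.load(wf)); D=lambda u:(u[0]/2.3+170,u[1]/2.3)
    def q(n,u,z):
        X=atz('w',D(u),z,KE); print(n,"mixer",inv(p,X).round(2)); return X
    a=q('pinL',pl,.074);b=q('pinR',pr,.074); d=a-b; print('mixer yaw',np.degrees(np.arctan2(d[1],d[0]))-90,'gap',np.hypot(*d[:2]))
    z=zf+.012; t1=q('tipL',tl,z);t2=q('tipR',tr,z);b1=q('armL',bl,z);b2=q('armR',br,z)
    c=(t1+t2-b1-b2)/2; print('key yaw',np.degrees(np.arctan2(c[1],c[0])))
E
python3 -c "
from al import *
al('w10.npy',(146,224),(241,225),(169,148),(221,148),(170,410),(219,412),.101)"
```

```text
pinL mixer [82.06 13.53]
pinR mixer [ 82.03 -12.75]
mixer yaw 79.87142025648313 gap 0.026282165838385642
tipL mixer [98.42  5.78]
tipR mixer [98.52 -5.53]
armL mixer [39.42  5.67]
armR mixer [39.02 -6.21]
key yaw 80.33788783724616
```

send_rows([
  {"delta_pos":[0,0.03,0.6],"turn":0,"jaw":1},
  {"delta_pos":[0,0.03,1.2],"turn":0,"jaw":1},
  {"delta_pos":[0,0.03,1.7],"turn":0,"jaw":1},
  {"delta_pos":[0,0.03,2.1],"turn":0,"jaw":1},
  {"delta_pos":[0,0.03,2.4],"turn":0,"jaw":1},
  {"delta_pos":[0,0.03,2.6],"turn":0,"jaw":1},
  {"delta_pos":[0,0.03,2.6],"turn":0,"jaw":1},
])

```text
clock: 10.65
tool_pos: [0.5771, 0.0262, 0.0879]
eef_rot: [0.997, -0.083, -0.0, 0.0]
contact_force: [-0.1, -0.3, -1.3]
opening: 0.156
```

Run:
```python
from h import *
st()
```

```text
t 10.65 tcp [0.5771 0.0262 0.0879] yaw -9.51 tilt [-0.0009 -0.    ] F [-0.13 -0.33 -1.27] M [-0.08  0.02 -0.03] open 0.156 q [-0.2   0.82  0.13  1.83 -0.2   0.51 -0.1 ]
```

send_rows([
  {"delta_pos":[0,0,0.4],"turn":0,"jaw":1},
  {"delta_pos":[0,0,0.8],"turn":0,"jaw":1},
  {"delta_pos":[0,0,1.1],"turn":0,"jaw":1},
  {"delta_pos":[0,0,1.3],"turn":0,"jaw":1},
  {"delta_pos":[0,0,1.4],"turn":0,"jaw":1},
  {"delta_pos":[0,0,1.4],"turn":0,"jaw":1},
])

```text
clock: 11.15
tool_pos: [0.5769, 0.0264, 0.0747]
eef_rot: [0.997, -0.083, -0.0, -0.0]
contact_force: [-1.8, 0.6, 3.0]
opening: 0.151
```

Run:
```python
from h import *
st()
im=vision.snapshot('wrist'); np.save('w11.npy',cam('wrist')[1]); cv2.imwrite('pics/w11raw.png',im); big(im,170,0,170,260,2.3,'pics/w11.png')
```

```text
t 11.15 tcp [0.5769 0.0264 0.0747] yaw -9.51 tilt [-0.0009  0.0004] F [-1.85  0.58  2.99] M [-0.01  0.64  0.03] open 0.151 q [-0.2   0.84  0.13  1.83 -0.2   0.48 -0.1 ]
```

View pics/w11.png

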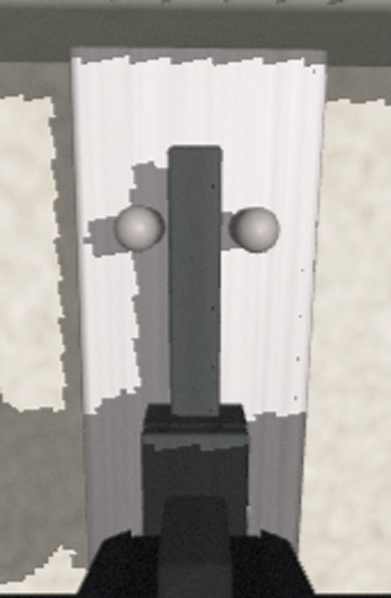

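send_rows([
  {"delta_pos":[0,0,0.1],"turn":0,"jaw":1},
  {"delta_pos":[0,0,0.2],"turn":0,"jaw":1},
  {"delta_pos":[0,0,0.2],"turn":0,"jaw":1},
])

```text
clock: 11.45
tool_pos: [0.577, 0.0264, 0.0745]
eef_rot: [0.997, -0.083, -0.0, -0.0]
contact_force: [-5.9, 1.4, 18.9]
opening: 0.153
```

Run:
```python
from h import *
st()
```

```text
t 11.45 tcp [0.577  0.0264 0.0745] yaw -9.52 tilt [-0.0001  0.0008] F [-5.89  1.37 18.93] M [0.08 1.52 0.03] open 0.153 q [-0.2   0.84  0.13  1.83 -0.2   0.48 -0.1 ]
```

send_rows([
  {"delta_pos":[0,0,-0.2],"turn":0,"jaw":1},
  {"delta_pos":[0,0,-0.2],"turn":0,"jaw":0.7},
  {"delta_pos":[0,0,-0.2],"turn":0,"jaw":0.6},
  {"delta_pos":[0,0,-0.2],"turn":0,"jaw":0.6},
  {"delta_pos":[0,0,-1],"turn":0,"jaw":0.6},
  {"delta_pos":[0,0,-3],"turn":0,"jaw":0.6},
  {"delta_pos":[0,0,-6],"turn":0,"jaw":0.6},
  {"delta_pos":[0,2,-9],"turn":0,"jaw":0.6},
])

```text
clock: 12.12
tool_pos: [0.5745, 0.0114, 0.163]
eef_rot: [0.997, -0.08, -0.0, -0.002]
contact_force: [0.2, 1.1, -0.2]
opening: 0.406
```

send_rows([
  {"delta_pos":[0,2.5,0],"turn":0,"jaw":0.6},
  {"delta_pos":[0,4,0],"turn":0,"jaw":0.6},
  {"delta_pos":[0,4,0],"turn":0,"jaw":0.6},
  {"delta_pos":[0,4,0],"turn":0,"jaw":0.6},
])

```text
clock: 12.45
tool_pos: [0.5676, -0.0335, 0.1628]
eef_rot: [0.996, -0.084, 0.0, -0.0]
contact_force: [0.6, 0.8, 0.4]
opening: 0.396
```

Run:
```python
from ovk import *
m=np.load('mix.npy'); 
st()
E=cam('wrist')[1]; im=vision.snapshot('wrist'); np.save('w12.npy',E); cv2.imwrite('pics/w12raw.png',im); big(im,170,0,170,260,2.3,'pics/w12.png')
KE=(K,E)
import fitm
# overlay key model lifted by 61mm at mixer pose
_W=W
def W2(p,P): return _W(p,np.atleast_2d(P)+np.array([0,0,61]))
import ovk; ovk.W=W2
ovk.ov(im,KE,m,'pics/ov12.png',200,20,110,230,2.6)
```

```text
[ 0.4947 -0.2757] 70.03
[[-0.0, -0.7], [0.3, -0.9], [-0.9, 0.1], [1.0, -0.3], [-0.0, 1.0], [0.5, 0.6], [-1.2, -0.4], [0.3, -0.7], [-0.7, 1.5], [0.4, 0.9]]
grip [ 0.4964474  -0.27097558  0.049     ]
t 12.45 tcp [ 0.5676 -0.0335  0.1628] yaw -9.62 tilt [0.0006 0.0001] F [0.58 0.76 0.43] M [-0.03  0.05 -0.04] open 0.396 q [-0.11  0.69  0.16  1.81 -0.16  0.65 -0.03]
delta cm [-3.05 24.61 10.58] turn 10.35
t 12.45 tcp [ 0.5676 -0.0335  0.1628] yaw -9.62 tilt [0.0006 0.0001] F [0.58 0.76 0.43] M [-0.03  0.05 -0.04] open 0.396 q [-0.11  0.69  0.16  1.81 -0.16  0.65 -0.03]
```

View pics/w12.png

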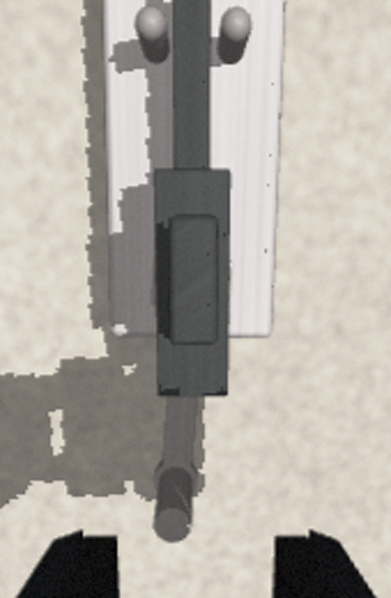

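View pics/ov12.png

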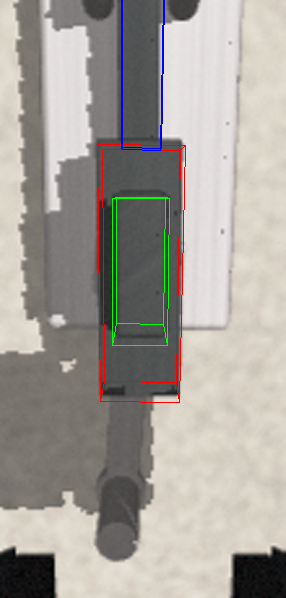

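```bash
cat > pin.py <<'E'
from fitm import *
def pinpos(wf,u,v):
    m=np.load('mix.npy'); KE=(K,np.load(wf)); X=atz('w',(u,v),.098,KE); q=inv(m,X); th=np.degrees(np.arctan2(q[1],q[0]))%360
    print('pin',X[:2].round(4),'mixer',q.round(1),'r',np.hypot(*q).round(1),'th',th.round(1)); return X,th
def tool(th,lead,z,r=80):
    m=np.load('mix.npy'); t=np.radians(th); P=W(m,(r*np.cos(t)+lead*np.sin(t),r*np.sin(t)-lead*np.cos(t),0))[0]; P[2]=z
    yaw=np.degrees(m[2])+th+90; return P,(yaw+180)%360-180
E
python3 - <<'E'
from pin import *
X,th=pinpos('w12.npy',172/2.3+170,525/2.3)
P,y=tool(th,0,.13); print(P,y); go(P,y)
E
```

```text
pin [ 0.5551 -0.058 ] mixer [-79.7   6.6] r 79.9 th 175.3
[ 0.55505931 -0.05809461  0.13      ] -14.774165371057506
t 12.5 tcp [ 0.5677 -0.032   0.1625] yaw -9.5 tilt [0.0002 0.0011] F [ 0.05  0.36 -0.38] M [-0.06  0.09 -0.01] open 0.398 q [-0.11  0.7   0.15  1.81 -0.16  0.65 -0.03]
delta cm [-0.81  2.79  3.24] turn 5.28
```

send_rows([
  {"delta_pos":[-0.4,1.4,1],"turn":2.5,"jaw":0.6},
  {"delta_pos":[-0.8,2.8,2],"turn":5.3,"jaw":0.6},
  {"delta_pos":[-0.8,2.8,3.2],"turn":5.3,"jaw":0.6},
  {"delta_pos":[-0.8,2.8,3.2],"turn":5.3,"jaw":0.6},
])

```text
clock: 12.83
tool_pos: [0.5535, -0.0579, 0.1284]
eef_rot: [0.992, -0.128, -0.002, -0.0]
contact_force: [0.3, 1.3, 0.4]
opening: 0.4
```

Run:
```python
from pin import *
P,y=tool(175.3,0,.045); go(P,y)
im=vision.snapshot('wrist'); cv2.imwrite('pics/w13.png',im)
```

```text
t 12.83 tcp [ 0.5535 -0.0579  0.1284] yaw -14.75 tilt [-0.0043  0.0011] F [0.27 1.33 0.38] M [-0.07  0.15  0.  ] open 0.4 q [-0.07  0.74  0.16  1.87 -0.2   0.56 -0.04]
delta cm [ 0.2  -0.02  8.33] turn -0.0
```

View pics/w13.png

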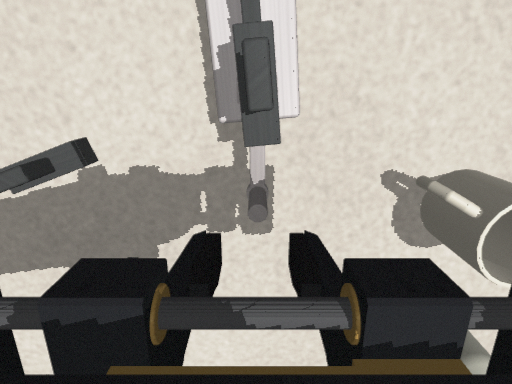

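send_rows([
  {"delta_pos":[0.05,0,1.5],"turn":0,"jaw":0.6},
  {"delta_pos":[0.05,0,3.5],"turn":0,"jaw":0.6},
  {"delta_pos":[0.05,0,5.5],"turn":0,"jaw":0.6},
  {"delta_pos":[0.05,0,7],"turn":0,"jaw":0.6},
  {"delta_pos":[0.05,0,8],"turn":0,"jaw":0.65},
  {"delta_pos":[0.05,0,8.3],"turn":0,"jaw":0.75},
  {"delta_pos":[0.05,0,8.3],"turn":0,"jaw":0.75},
  {"delta_pos":[0.05,0,8.3],"turn":0,"jaw":0.75},
], force=10)

```text
clock: 13.55
tool_pos: [0.5562, -0.0589, 0.0481]
eef_rot: [0.992, -0.129, 0.001, -0.0]
contact_force: [-0.1, -1.1, -0.1]
opening: 0.253
```

Run:
```python
from pin import *
P,y=tool(175.3,0,.045); go(P,y)
im=vision.snapshot('wrist'); cv2.imwrite('pics/w14.png',im)
```

```text
t 13.55 tcp [ 0.5562 -0.0589  0.0481] yaw -14.78 tilt [0.0012 0.0002] F [-0.07 -1.08 -0.14] M [-0.06  0.06 -0.05] open 0.253 q [-0.04  0.87  0.11  1.9  -0.22  0.38 -0.02]
delta cm [-0.12 -0.05  0.31] turn -0.03
```

View pics/w14.png

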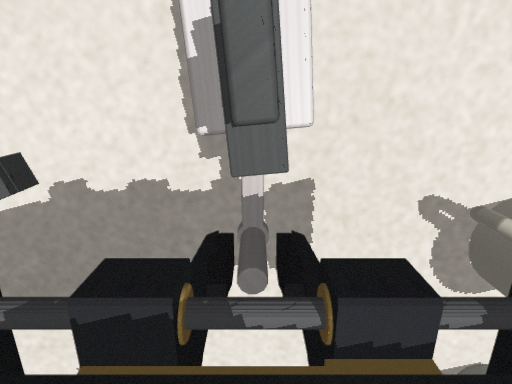

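send_rows([
  {"delta_pos":[-0.24,0,0.3],"turn":1.7,"jaw":0.75},
  {"delta_pos":[-0.49,-0.02,0.3],"turn":3.5,"jaw":0.75},
  {"delta_pos":[-0.975,-0.06,0.3],"turn":7,"jaw":0.75},
  {"delta_pos":[-1.46,-0.13,0.3],"turn":10.5,"jaw":0.75},
  {"delta_pos":[-1.935,-0.24,0.3],"turn":14,"jaw":0.75},
  {"delta_pos":[-2.41,-0.37,0.3],"turn":17.5,"jaw":0.75},
  {"delta_pos":[-2.87,-0.53,0.3],"turn":21,"jaw":0.75},
  {"delta_pos":[-3.32,-0.72,0.3],"turn":24.5,"jaw":0.75},
])

```text
clock: 14.27
tool_pos: [0.5265, -0.0448, 0.0451]
eef_rot: [0.941, -0.339, 0.002, 0.0]
contact_force: [1.5, -2.2, 0.3]
opening: 0.246
```

```bash
cat >> pin.py <<'E'
def rep():
    s,T,y=st(); m=np.load('mix.npy'); q=inv(m,s['tool_pos']); th=np.degrees(np.arctan2(q[1],q[0]))%360
    thy=(y-90-np.degrees(m[2]))%360
    f=T.T@np.array(s['contact_force']); print('tool ang',th.round(2),'r',np.hypot(*q).round(2),'yaw ang',thy.round(2),'F tool',f.round(2))
E
python3 -c "
from pin import *
rep()
im=vision.snapshot('wrist'); cv2.imwrite('pics/w15.png',im)"
```

```text
t 14.27 tcp [ 0.5265 -0.0448  0.0451] yaw -39.64 tilt [ 0.0037 -0.0015] F [ 1.54 -2.24  0.34] M [-0.44 -0.22  0.02] open 0.246 q [-0.11  0.86  0.17  2.   -0.43  0.31 -0.28]
tool ang 152.67 r 80.64 yaw ang 150.41 F tool [ 2.62  0.74 -0.33]
```

View pics/w15.png

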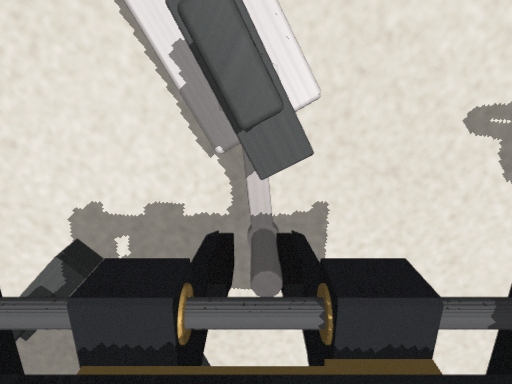

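send_rows([
  {"delta_pos":[-0.42,-0.01,0],"turn":3,"jaw":0.75},
  {"delta_pos":[-0.84,-0.04,0],"turn":6,"jaw":0.75},
  {"delta_pos":[-1.25,-0.1,0],"turn":9,"jaw":0.75},
  {"delta_pos":[-1.66,-0.17,0],"turn":12,"jaw":0.75},
  {"delta_pos":[-1.94,-0.24,0],"turn":14,"jaw":0.75},
  {"delta_pos":[-2.21,-0.31,0],"turn":16,"jaw":0.75},
])

```text
clock: 14.82
tool_pos: [0.5105, -0.0282, 0.0448]
eef_rot: [0.885, -0.465, 0.001, 0.0]
contact_force: [1.1, -2.7, 1.2]
opening: 0.253
```

```bash
python3 -c "
from pin import *
rep()"
```

```text
t 14.82 tcp [ 0.5105 -0.0282  0.0448] yaw -55.48 tilt [ 0.0015 -0.0011] F [ 1.1  -2.66  1.19] M [-0.56 -0.15 -0.06] open 0.253 q [-0.16  0.86  0.21  2.05 -0.57  0.29 -0.44]
tool ang 136.24 r 80.44 yaw ang 134.57 F tool [ 2.82  0.6  -1.18]
```

send_rows([
  {"delta_pos":[-0.35,-0.01,0],"turn":2.5,"jaw":0.75},
  {"delta_pos":[-0.7,-0.03,0],"turn":5,"jaw":0.75},
  {"delta_pos":[-1.04,-0.07,0],"turn":7.5,"jaw":0.75},
  {"delta_pos":[-1.39,-0.12,0],"turn":10,"jaw":0.75},
])

```text
clock: 15.15
tool_pos: [0.5033, -0.016, 0.0447]
eef_rot: [0.841, -0.541, 0.001, 0.0]
contact_force: [0.2, -2.9, 1.3]
opening: 0.248
```

send_rows([
  {"delta_pos":[-0.2,0,0],"turn":1.4,"jaw":0.75},
  {"delta_pos":[-0.4,-0.01,0],"turn":2.8,"jaw":0.75},
  {"delta_pos":[-0.56,-0.02,0],"turn":4,"jaw":0.75},
])

```text
clock: 15.4
tool_pos: [0.5009, -0.0104, 0.0446]
eef_rot: [0.822, -0.569, 0.0, 0.0]
contact_force: [0.5, -3.7, 1.9]
opening: 0.25
```

```bash
python3 -c "
from pin import *
rep()"
```

```text
t 15.4 tcp [ 0.5009 -0.0104  0.0446] yaw -69.43 tilt [ 0.0002 -0.0003] F [ 0.55 -3.71  1.93] M [-0.62  0.03 -0.08] open 0.25 q [-0.22  0.86  0.24  2.08 -0.69  0.29 -0.6 ]
tool ang 121.76 r 80.23 yaw ang 120.62 F tool [ 3.67  0.79 -1.93]
```

send_rows([
  {"delta_pos":[-0.2,0,0],"turn":1.4,"jaw":0.75},
  {"delta_pos":[-0.4,-0.01,0],"turn":2.8,"jaw":0.75},
  {"delta_pos":[-0.56,-0.02,0],"turn":4,"jaw":0.75},
])

```text
clock: 15.65
tool_pos: [0.499, -0.0048, 0.0445]
eef_rot: [0.802, -0.598, -0.0, 0.0]
contact_force: [-0.2, -3.1, 1.6]
opening: 0.253
```

send_rows([
  {"delta_pos":[-0.2,0,0],"turn":1.4,"jaw":0.75},
  {"delta_pos":[-0.4,-0.01,0],"turn":2.8,"jaw":0.75},
  {"delta_pos":[-0.56,-0.02,0],"turn":4,"jaw":0.75},
])

```text
clock: 15.9
tool_pos: [0.4975, 0.0007, 0.0444]
eef_rot: [0.78, -0.626, -0.0, 0.0]
contact_force: [0.2, -2.4, 0.6]
opening: 0.248
```

send_rows([
  {"delta_pos":[-0.2,0,0],"turn":1.4,"jaw":0.75},
  {"delta_pos":[-0.4,-0.01,0],"turn":2.8,"jaw":0.75},
  {"delta_pos":[-0.56,-0.02,0],"turn":4,"jaw":0.75},
])

```text
clock: 16.15
tool_pos: [0.4965, 0.0063, 0.0444]
eef_rot: [0.758, -0.652, -0.0, 0.0]
contact_force: [-0.2, -2.4, 2.4]
opening: 0.253
```

send_rows([
  {"delta_pos":[-0.2,0,0],"turn":1.4,"jaw":0.75},
  {"delta_pos":[-0.4,-0.01,0],"turn":2.8,"jaw":0.75},
  {"delta_pos":[-0.56,-0.02,0],"turn":4,"jaw":0.75},
])

```text
clock: 16.4
tool_pos: [0.4959, 0.0119, 0.0444]
eef_rot: [0.735, -0.678, -0.0, 0.0]
contact_force: [-0.8, -2.8, 1.6]
opening: 0.248
```

```bash
python3 -c "
from pin import *
rep();im=vision.snapshot('wrist'); cv2.imwrite('pics/w16.png',im)"
```

```text
t 16.4 tcp [0.4959 0.0119 0.0444] yaw -85.44 tilt [-0.0003  0.0002] F [-0.77 -2.82  1.62] M [-0.59  0.21 -0.  ] open 0.248 q [-0.29  0.86  0.29  2.09 -0.83  0.3  -0.78]
tool ang 105.35 r 79.94 yaw ang 104.61 F tool [ 2.75  0.99 -1.62]
```

View pics/w16.png

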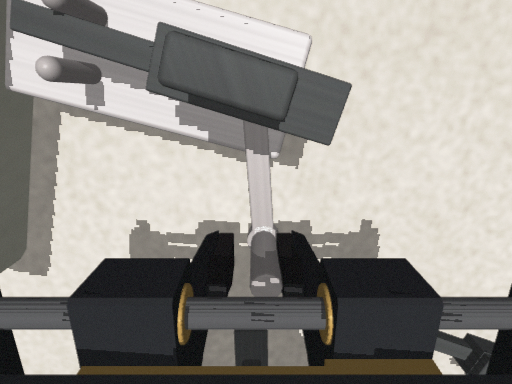

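send_rows([
  {"delta_pos":[-0.2,0,0],"turn":0.7,"jaw":0.75},
  {"delta_pos":[-0.4,-0.01,0],"turn":1.4,"jaw":0.75},
  {"delta_pos":[-0.56,-0.02,0],"turn":2,"jaw":0.75},
])

```text
clock: 16.7
tool_pos: [0.4957, 0.0174, 0.0444]
eef_rot: [0.723, -0.691, -0.0, -0.0]
contact_force: [-0.8, -2.7, 1.2]
opening: 0.247
```

```bash
python3 -c "
from pin import *
rep()"
```

```text
t 16.7 tcp [0.4957 0.0174 0.0444] yaw -87.38 tilt [-0.0003  0.0003] F [-0.84 -2.7   1.18] M [-0.6   0.19 -0.04] open 0.247 q [-0.31  0.86  0.3   2.09 -0.84  0.31 -0.81]
tool ang 101.35 r 79.82 yaw ang 102.67 F tool [ 2.66  0.96 -1.18]
```

send_rows([
  {"delta_pos":[-0.2,-0.01,0],"turn":0.7,"jaw":0.75},
  {"delta_pos":[-0.4,-0.03,0],"turn":1.4,"jaw":0.75},
  {"delta_pos":[-0.56,-0.04,0],"turn":2,"jaw":0.75},
])

```text
clock: 16.95
tool_pos: [0.4958, 0.0231, 0.0444]
eef_rot: [0.711, -0.703, -0.0, -0.0]
contact_force: [-1.2, -2.7, 1.4]
opening: 0.25
```

send_rows([
  {"delta_pos":[-0.2,-0.02,0],"turn":0.7,"jaw":0.75},
  {"delta_pos":[-0.4,-0.04,0],"turn":1.4,"jaw":0.75},
  {"delta_pos":[-0.56,-0.06,0],"turn":2,"jaw":0.75},
])

```text
clock: 17.2
tool_pos: [0.4965, 0.028, 0.0445]
eef_rot: [-0.698, 0.716, -0.0, -0.0]
contact_force: [-0.8, -6.6, 1.8]
opening: 0.252
```

send_rows([
  {"delta_pos":[0,0,0],"turn":0,"jaw":0.75},
  {"delta_pos":[0,0,0],"turn":0,"jaw":0.75},
  {"delta_pos":[0,0,0],"turn":0,"jaw":0.75},
])

```text
clock: 17.45
tool_pos: [0.4966, 0.0278, 0.0445]
eef_rot: [-0.699, 0.715, -0.0, -0.0]
contact_force: [-0.1, -4.7, 1.3]
opening: 0.252
```

```bash
python3 -c "
from pin import *
rep()"
```

```text
t 17.45 tcp [0.4966 0.0278 0.0445] yaw -91.34 tilt [ 0.0002 -0.0006] F [-0.07 -4.66  1.26] M [-0.97  0.24 -0.02] open 0.252 q [-0.34  0.87  0.32  2.09 -0.88  0.32 -0.87]
tool ang 93.84 r 79.36 yaw ang 98.7 F tool [ 4.66 -0.04 -1.26]
```

send_rows([
  {"delta_pos":[-0.08,-0.01,0],"turn":0,"jaw":0.75},
  {"delta_pos":[-0.15,-0.02,0],"turn":0,"jaw":0.75},
  {"delta_pos":[-0.15,-0.02,0],"turn":0,"jaw":0.75},
])

```text
clock: 17.7
tool_pos: [0.4968, 0.0288, 0.0445]
eef_rot: [-0.699, 0.716, -0.001, -0.0]
contact_force: [-0.5, -6.5, 0.4]
opening: 0.246
```

```bash
python3 -c "
from pin import *
rep()"
```

```text
t 17.7 tcp [0.4968 0.0288 0.0445] yaw -91.37 tilt [ 0.0004 -0.0013] F [-0.47 -6.54  0.41] M [-1.28  0.32  0.02] open 0.246 q [-0.34  0.87  0.32  2.09 -0.88  0.32 -0.88]
tool ang 93.1 r 79.28 yaw ang 98.68 F tool [ 6.55  0.32 -0.4 ]
```

send_rows([
  {"delta_pos":[-0.1,-0.01,0],"turn":0.3,"jaw":0.75},
  {"delta_pos":[-0.2,-0.02,0],"turn":0.6,"jaw":0.75},
  {"delta_pos":[-0.3,-0.03,0],"turn":1,"jaw":0.75},
  {"delta_pos":[-0.3,-0.03,0],"turn":1,"jaw":0.75},
  {"delta_pos":[-0.3,-0.03,0],"turn":1,"jaw":0.75},
])

```text
clock: 18.12
tool_pos: [0.4971, 0.0312, 0.0445]
eef_rot: [-0.692, 0.722, -0.001, -0.001]
contact_force: [-1.1, -7.3, 1.1]
opening: 0.25
```

```bash
python3 -c "
from pin import *
rep()"
```

```text
t 18.12 tcp [0.4971 0.0312 0.0445] yaw -92.4 tilt [ 0.0004 -0.0022] F [-1.1  -7.34  1.05] M [-1.45  0.29  0.  ] open 0.25 q [-0.35  0.87  0.33  2.09 -0.88  0.32 -0.89]
tool ang 91.37 r 79.28 yaw ang 97.65 F tool [ 7.38  0.79 -1.04]
```

send_rows([
  {"delta_pos":[-0.1,-0.01,0],"turn":0.3,"jaw":0.75},
  {"delta_pos":[-0.2,-0.02,0],"turn":0.6,"jaw":0.75},
  {"delta_pos":[-0.3,-0.03,0],"turn":1,"jaw":0.75},
  {"delta_pos":[-0.3,-0.03,0],"turn":1,"jaw":0.75},
  {"delta_pos":[-0.3,-0.03,0],"turn":1,"jaw":0.75},
])

```text
clock: 18.53
tool_pos: [0.4975, 0.0335, 0.0445]
eef_rot: [-0.686, 0.728, -0.001, -0.001]
contact_force: [-1.2, -9.0, 0.5]
opening: 0.247
```

```bash
python3 -c "
from pin import *
rep()"
```

```text
t 18.53 tcp [0.4975 0.0335 0.0445] yaw -93.43 tilt [ 0.0005 -0.0032] F [-1.16 -8.95  0.53] M [-1.72  0.37 -0.01] open 0.247 q [-0.36  0.87  0.34  2.09 -0.89  0.33 -0.91]
tool ang 89.68 r 79.28 yaw ang 96.61 F tool [ 9.01  0.62 -0.5 ]
```

send_rows([
  {"delta_pos":[-0.1,-0.01,0],"turn":0.3,"jaw":0.75},
  {"delta_pos":[-0.2,-0.02,0],"turn":0.6,"jaw":0.75},
  {"delta_pos":[-0.3,-0.04,0],"turn":1,"jaw":0.75},
  {"delta_pos":[-0.3,-0.04,0],"turn":1,"jaw":0.75},
  {"delta_pos":[-0.3,-0.04,0],"turn":1,"jaw":0.75},
])

```text
clock: 18.95
tool_pos: [0.4979, 0.0359, 0.0445]
eef_rot: [-0.679, 0.734, -0.002, -0.001]
contact_force: [-1.2, -8.8, 1.8]
opening: 0.246
```

```bash
python3 -c "
from pin import *
rep()"
```

```text
t 18.95 tcp [0.4979 0.0359 0.0445] yaw -94.46 tilt [ 0.0005 -0.004 ] F [-1.16 -8.85  1.82] M [-1.95  0.41 -0.  ] open 0.246 q [-0.37  0.87  0.34  2.08 -0.89  0.33 -0.93]
tool ang 87.95 r 79.28 yaw ang 95.58 F tool [ 8.92  0.47 -1.78]
```

send_rows([
  {"delta_pos":[-0.04,-0.01,0],"turn":0.2,"jaw":0.75},
  {"delta_pos":[-0.04,-0.01,0],"turn":0.2,"jaw":0.75},
])

```text
clock: 19.12
tool_pos: [0.498, 0.0361, 0.0445]
eef_rot: [-0.678, 0.735, -0.002, -0.001]
contact_force: [-1.1, -9.5, 1.3]
opening: 0.251
```

```bash
python3 -c "
from pin import *
rep(); im=vision.snapshot('wrist'); cv2.imwrite('pics/w17.png',im); rep(); vision.snapshot('top'); rep(); vision.snapshot('top'); rep()"
```

```text
t 19.12 tcp [0.498  0.0361 0.0445] yaw -94.68 tilt [ 0.0004 -0.0043] F [-1.13 -9.5   1.33] M [-2.04  0.44 -0.02] open 0.251 q [-0.37  0.87  0.34  2.08 -0.89  0.33 -0.93]
tool ang 87.81 r 79.27 yaw ang 95.36 F tool [ 9.56  0.35 -1.29]
t 19.17 tcp [0.498  0.0361 0.0445] yaw -94.67 tilt [ 0.0004 -0.0043] F [-1.21 -9.48  1.84] M [-1.98  0.44  0.04] open 0.251 q [-0.37  0.87  0.34  2.08 -0.89  0.33 -0.93]
tool ang 87.81 r 79.27 yaw ang 95.37 F tool [ 9.55  0.43 -1.8 ]
t 19.22 tcp [0.498  0.0361 0.0445] yaw -94.68 tilt [ 0.0005 -0.0042] F [-0.99 -9.26  1.81] M [-1.98  0.48  0.02] open 0.249 q [-0.37  0.87  0.34  2.08 -0.89  0.33 -0.93]
tool ang 87.79 r 79.24 yaw ang 95.37 F tool [ 9.32  0.23 -1.78]
t 19.27 tcp [0.498  0.036  0.0445] yaw -94.68 tilt [ 0.0004 -0.0042] F [-1.29 -8.99  1.16] M [-2.05  0.43  0.01] open 0.252 q [-0.37  0.87  0.34  2.08 -0.89  0.33 -0.93]
tool ang 87.82 r 79.26 yaw ang 95.37 F tool [ 9.07  0.56 -1.12]
```

View pics/w17.png

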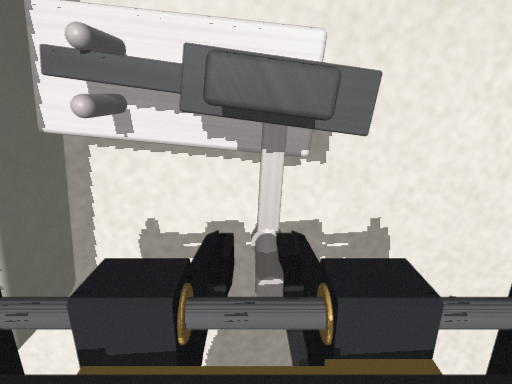

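send_rows([
  {"delta_pos":[-0.1,-0.01,0],"turn":0.3,"jaw":0.75},
  {"delta_pos":[-0.2,-0.03,0],"turn":0.6,"jaw":0.75},
  {"delta_pos":[-0.3,-0.05,0],"turn":1,"jaw":0.75},
  {"delta_pos":[-0.3,-0.05,0],"turn":1,"jaw":0.75},
  {"delta_pos":[-0.3,-0.05,0],"turn":1,"jaw":0.75},
])

```text
clock: 19.68
tool_pos: [0.4986, 0.0385, 0.0445]
eef_rot: [-0.671, 0.741, -0.002, -0.002]
contact_force: [-2.3, -10.3, 1.1]
opening: 0.252
```

```bash
python3 -c "
from pin import *
rep(); vision.snapshot('wrist');rep(); vision.snapshot('top'); rep(); vision.snapshot('top'); rep()"|grep tool
```

```text
tool ang 85.99 r 79.27 yaw ang 94.35 F tool [10.46  1.24 -1.04]
tool ang 86.0 r 79.28 yaw ang 94.35 F tool [10.32  0.97 -1.28]
tool ang 86.0 r 79.25 yaw ang 94.35 F tool [ 9.9   1.   -1.43]
tool ang 86.02 r 79.27 yaw ang 94.34 F tool [10.35 -0.13 -0.47]
```

send_rows([
  {"delta_pos":[-0.08,-0.01,0],"turn":0.3,"jaw":0.75},
  {"delta_pos":[-0.16,-0.03,0],"turn":0.6,"jaw":0.75},
  {"delta_pos":[-0.16,-0.03,0],"turn":0.6,"jaw":0.75},
  {"delta_pos":[-0.16,-0.03,0],"turn":0.6,"jaw":0.75},
])

```text
clock: 20.17
tool_pos: [0.4989, 0.0397, 0.0445]
eef_rot: [-0.667, 0.745, -0.002, -0.002]
contact_force: [-1.8, -11.5, 0.7]
opening: 0.246
```

```bash
python3 -c "
from pin import *
rep(); vision.snapshot('wrist');rep(); vision.snapshot('top'); rep(); vision.snapshot('top'); rep()"|grep tool
```

```text
tool ang 85.12 r 79.21 yaw ang 93.73 F tool [11.65  0.5  -0.62]
tool ang 85.11 r 79.23 yaw ang 93.73 F tool [11.73  0.72 -1.33]
tool ang 85.13 r 79.21 yaw ang 93.72 F tool [10.15 -0.77 -1.52]
tool ang 85.11 r 79.25 yaw ang 93.73 F tool [10.65  1.12 -0.72]
```

send_rows([
  {"delta_pos":[0.15,0,0],"turn":0,"jaw":0.75},
  {"delta_pos":[0.3,0,0],"turn":0,"jaw":0.75},
  {"delta_pos":[0.45,0,0],"turn":0,"jaw":0.7},
  {"delta_pos":[0.55,0,0],"turn":0,"jaw":0.65},
  {"delta_pos":[0.55,0,0],"turn":0,"jaw":0.6},
  {"delta_pos":[0.55,0,0],"turn":0,"jaw":0.6},
])

```text
clock: 20.82
tool_pos: [0.4987, 0.0401, 0.0443]
eef_rot: [-0.669, 0.743, 0.001, 0.001]
contact_force: [-0.4, 0.2, -0.6]
opening: 0.398
```

```bash
python3 -c "
from pin import *
rep(); im=vision.snapshot('wrist'); cv2.imwrite('pics/w18.png',im)"
```

```text
t 20.82 tcp [0.4987 0.0401 0.0443] yaw -96.02 tilt [-0.0006  0.0026] F [-0.36  0.17 -0.65] M [-0.01  0.17 -0.02] open 0.398 q [-0.37  0.88  0.34  2.08 -0.9   0.34 -0.95]
tool ang 84.85 r 79.51 yaw ang 94.03 F tool [-0.13  0.38  0.65]
```

View pics/w18.png

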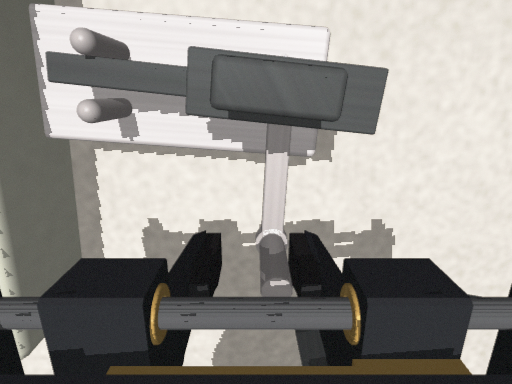

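send_rows([
  {"delta_pos":[0.4,0,0],"turn":0,"jaw":0.6},
  {"delta_pos":[0.4,0,0],"turn":0,"jaw":0.6},
  {"delta_pos":[0.4,0,-1],"turn":0,"jaw":0.6},
  {"delta_pos":[0.4,0,-3.5],"turn":0,"jaw":0.6},
  {"delta_pos":[0.4,0,-7],"turn":0,"jaw":0.6},
  {"delta_pos":[0.4,0,-11],"turn":0,"jaw":0.6},
  {"delta_pos":[0.4,0,-14],"turn":0,"jaw":0.6},
  {"delta_pos":[0.4,0,-14],"turn":0,"jaw":0.6},
])

```text
clock: 21.53
tool_pos: [0.5015, 0.0336, 0.1894]
eef_rot: [-0.668, 0.744, -0.003, 0.004]
contact_force: [0.0, -0.2, 0.4]
opening: 0.397
```

send_rows([
  {"delta_pos":[0,2,0],"turn":0,"jaw":0.6},
  {"delta_pos":[0,3,0],"turn":0,"jaw":0.6},
  {"delta_pos":[0,3,0],"turn":0,"jaw":0.6},
  {"delta_pos":[0,3,0],"turn":0,"jaw":0.6},
])

```text
clock: 21.87
tool_pos: [0.4684, 0.0377, 0.1843]
eef_rot: [-0.668, 0.744, 0.0, -0.0]
contact_force: [1.1, 0.7, 0.3]
opening: 0.4
```

Run:
```python
from pin import *
import ovk
rep(); E=cam('wrist')[1]; im=vision.snapshot('wrist'); np.save('w19.npy',E); cv2.imwrite('pics/w19raw.png',im); KE=(K,E); m=np.load('mix.npy')
_W=ovk.W
ovk.W=lambda p,P:_W(p,np.atleast_2d(P)+np.array([0,0,61]))
ovk.ov(im,KE,m,'pics/ov19.png',100,20,260,220,2.6)
sc=vision.snapshot('scene'); cv2.imwrite('pics/s19.png',cv2.resize(sc[120:300,100:400],None,fx=2.6,fy=2.6))
```

```text
[ 0.4947 -0.2757] 70.03
[[-0.0, -0.7], [0.3, -0.9], [-0.9, 0.1], [1.0, -0.3], [-0.0, 1.0], [0.5, 0.6], [-1.2, -0.4], [0.3, -0.7], [-0.7, 1.5], [0.4, 0.9]]
grip [ 0.4964474  -0.27097558  0.049     ]
t 21.87 tcp [0.4684 0.0377 0.1843] yaw -96.1 tilt [-0.0004  0.0005] F [1.1  0.73 0.27] M [-0.    0.15 -0.01] open 0.4 q [-0.58  0.64  0.66  2.08 -0.67  0.64 -1.13]
delta cm [30.4  -6.08 12.71] turn -76.13
t 21.87 tcp [0.4684 0.0377 0.1843] yaw -96.1 tilt [-0.0004  0.0005] F [1.1  0.73 0.27] M [-0.    0.15 -0.01] open 0.4 q [-0.58  0.64  0.66  2.08 -0.67  0.64 -1.13]
tool ang 90.26 r 108.67 yaw ang 93.94 F tool [-0.85 -1.02 -0.27]
```

View pics/ov19.png

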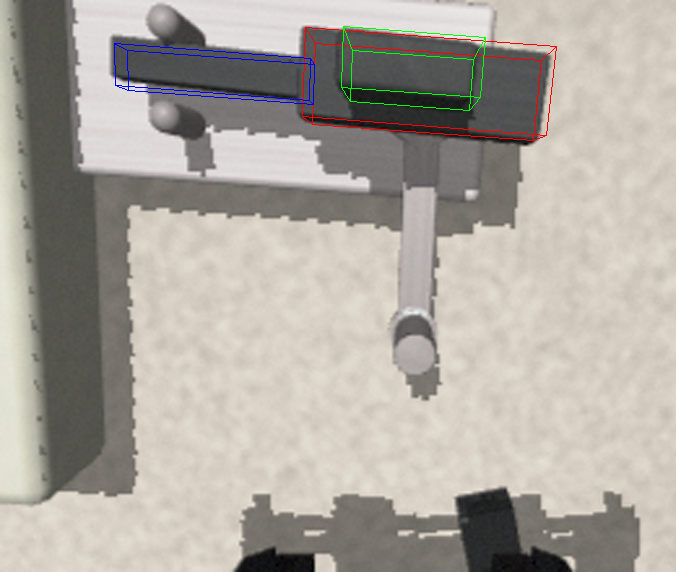

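View pics/s19.png

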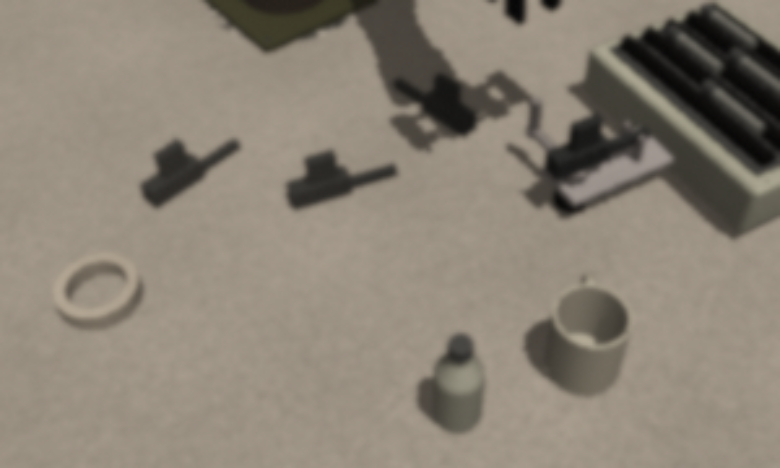

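```bash
python3 -c "
from h import *
im=np.clip(cv2.imread('pics/w19raw.png').astype(float)*2,0,255).astype(np.uint8); big(im,135,20,190,70,4.1,'pics/w19a.png')"
```

```text
(no output)
```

View pics/w19a.png

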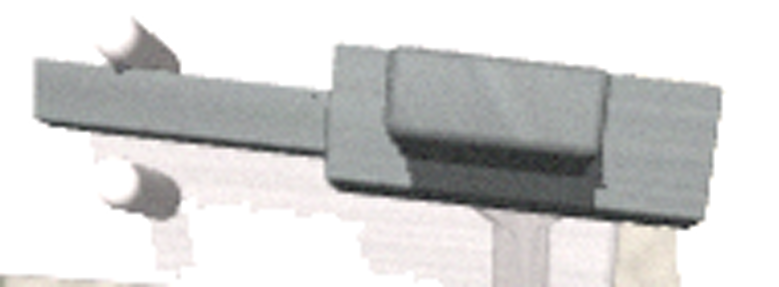

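Run:
```python
from fitm import *
KE=(K,np.load('w19.npy')); m=np.load('mix.npy')
obs=[((35,58),(98,-6,12)),((38,122),(98,6,12)),((336,45),(37,-12.2,27)),((328,180),(37,12.2,27)),((722,88),(-37,-12.2,27)),((702,218),(-37,12.2,27)),((392,48),(23,-7,63)),((388,132),(23,7,63)),((608,70),(-13,-7,63)),((600,157),(-13,7,63))]
uv=np.array([(a/4.1+135,b/4.1+20) for (a,b),_ in obs]); P=np.array([o[1] for o in obs],float)
def rs(q): # in mixer mm / deg: x,y,z,yaw,roll,pitch
    X=R.from_euler('xyz',[q[4],q[5],q[3]],degrees=True).apply(P)+q[:3]
    return (proj('w',W(m,X),KE)-uv).ravel()
f=least_squares(rs,[0,0,61,0,0,0],loss='soft_l1'); print(f.x.round(2)); print(rs(f.x).reshape(-1,2).round(1).tolist())
g=lambda q:rs([*q,0,0]); f=least_squares(g,[0,0,61,0],loss='soft_l1'); print(f.x.round(2)); print(g(f.x).reshape(-1,2).round(1).tolist())
# pins+pin
for n,a,b,z in (('forkU',122,40,.074),('forkD',118,182,.074)): print(n,inv(m,atz('w',(a/4.1+135,b/4.1+20),z,KE)).round(1))
from pin import pinpos
pinpos('w19.npy',414/2.6+100,355/2.6+20)
```

```text
[ 1.54  0.54 54.86 -1.73  0.27 -0.34]
[[0.7, 0.0], [0.0, 0.2], [-0.3, -0.5], [-0.3, 0.1], [-0.5, -0.6], [-0.2, 0.7], [0.3, -1.0], [-0.3, 1.0], [0.6, -0.4], [-0.0, 0.5]]
[ 1.31  0.42 55.44 -1.71]
[[0.9, -0.0], [0.2, 0.2], [-0.3, -0.6], [-0.2, 0.1], [-0.2, -0.7], [0.1, 0.6], [0.0, -0.8], [-0.5, 1.2], [0.5, -0.4], [-0.2, 0.7]]
forkU [ 80.5 -11.9]
forkD [81.8 14.1]
pin [0.4955 0.0314] mixer [-2.  80.9] r 80.9 th 91.4
```

```bash
python3 -c "
from h import *
for l,z in (('bottle',.06),('mug',.04),('tape',.012)):
  d=None
  vision.snapshot('scene')
  for d in nets.boxes_of('scene',l)[:1]: print(l,round(d['score'],2),atz('scene',(d['location'][1]*512,d['location'][0]*384),z)[:2].round(3))
st(); print(order.finish_job())"
```

```text
bottle 0.79 [ 0.707 -0.273]
tape 0.96 [ 0.372 -0.463]
t 22.27 tcp [0.4688 0.0374 0.1843] yaw -96.12 tilt [ 0.0001 -0.0001] F [ 0.83 -0.07  0.53] M [-0.03  0.17  0.01] open 0.398 q [-0.58  0.64  0.66  2.08 -0.67  0.64 -1.13]
the job is handed in; nothing more can be done
None
```

The key is on the screw with its arm in the fork, the jam nut is tight at about 11 N, and the job was handed in at 22.3 s. I used the key farthest from the base, at about 0.56 m.

**First grasp missed:** the jaws shut on top of the grip block with about 13 N. The real fingertips stand about 29 mm short of where the tool description puts them. I corrected for that and the second grasp held; the key had not moved.

**Key on the screw:** it went down to 61 mm and stopped hard there under a 19 N push, then I released it. The last camera fit shows it level and its arm between the fork pins. That fit put its height about 6 mm lower than the hard stop did, but the single view judges height poorly, so I went by the stop.

**Jam nut:** I turned the lever clockwise with the pin between the part-closed jaws, and it came up hard at about 97°. Settled readings averaged about 11 N. The highest single reading was 11.7 N, but I only sampled the force at the end of each short move.

**Screw setting:** the key ended about 1.7° clockwise of straight, from play in the fork. The screw may have turned by about that much, or slightly more with the play in the key's channel. I could not measure the screw itself.

**Bystanders:** the bottle reads in the same place as at the start. The tape's position came out about 25 mm different from the first reading in the same camera, but nothing went near it, so I put that down to the detector. The last mug detection came back empty. The last scene picture shows all three standing as before. The gripper was clear of everything at the end.

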